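# Make up two repair kits at the electronics bench

## Robot

A 6-joint arm with a two-finger parallel gripper is mounted at the origin on the work surface. World frame = base frame: x ahead of the robot, y to its left, z up, the work surface at z = 0. Lengths are in m, angles in rad, forces in N, time in s.
With the tool pointing down it reaches from about 0.35 to 0.975 m from the base axis. Payload 4.9 kg.
Tool frame: the origin (TCP) lies at the very end of the fingers, on their centre line; the grasp point (between the pads) lies 19 mm behind it; x points along the fingers, y is the direction in which the jaws open and shut, and the axes are right-handed (so a half turn about x gives the same grasp; the last joint's range is limited). The gripper opens to 85 mm and grips with 20 to 120 N. Pads are 22 mm wide; open, the fingers measure 114 mm over their backs; the gripper's body (76 mm by 85 mm) begins 54 mm behind the grasp point. The pads swing forward as they close: fully open they stand 13 mm farther back than shut.
Start: joints at [-1.437, 0.053, 1.613, -0, 1.476, -0.119], TCP at [0.156, -0.605, 0.231] pointing down, gripper open.
Joint ranges: [-3.01, 3.01], [-1.01, 2.22], [0.06, 2.58], [-1.02, 4.17], [0.09, 2.62], [-3.14, 3.14]. Speed limits (rad/s): [2.57, 2.57, 3.14, 3.14, 3.14, 3.14].

## Interface

Orientations are given as a rotation vector (axis times angle).
In Python, from station import ctrl, get_image, calibration, finish_job, search_frame, cut_out, mark_of gives the robot as it stands. The module is installed in compiled form; this text tells all that it offers.
- The arm moves only by the tool arm_command, never from a script. Its argument "plan" is a list that holds one entry, the list of rows, each a list of 7 numbers: the shift along the tool's x, y, z in m, then the turn, a rotation vector about the tool's x, y, z in degrees, then the finger opening in m, from 0 to 0.0854. A call has 1 to 20 rows; each row shifts and turns the pose as measured when the row begins, along the tool's axes as they then stand; what a row does not reach is not made up. A row lasts 1/12 s, in which the tool goes at most 41.7 mm and 7.16 degrees, less where a joint would pass 70% of its speed; a pose out of reach is approached as far as the arm can. A call with a gripper value outside its range is refused whole. The fingers move at their own pace and stop on an object; "squeeze" is the grip in N (left out, the last holds). Time passes only in rows, so rows that do not move let the fingers close. It gives the time, the measured TCP pose, the force and the opening at its end, in the units of the state.
- ctrl.get_obs(): the state, without advancing time (a new reading comes with each control period).
- get_image(name): name is "side" or "top"; returns the picture (384x512x3 uint8, red, green, blue); there is no depth.
- calibration(name): a dict with "fx", "fy", "cx", "cy" (pixels), "k1" (the pictures are not rectified: a ray, as slopes to the right and down, at radius r is drawn at 1 + k1 r^2 times it, then the intrinsics apply), "cam_to_world" (4x4, takes a point from camera to world coordinates). Camera axes: x right, y down, z forward; pixel columns grow to the right and rows downward; lengths in m; the calibration is good to about 2 mm. A picture is of the moment at which its call begins. calibration takes no time and is no camera call.
- finish_job(): hands the job in, once; it reports no verdict.
Trained networks look in the newest picture that a camera, given by its name, has taken for a name from the list of things; names that differ only in an ending like _2 or _b are one class to them, and where a whole thing is asked for, a point or a joint stands for the part that bears it (a point fixed in the world has none). Each returns a list of dicts, best first, with "conf" (0 to 1); they miss things now and then, are a little off and sometimes report something else, mostly with a low value. They report only what shows in the picture. A call takes as long as a camera call. They do not tell look-alikes from the thing itself.
- search_frame(camera, thing): "at" ([x, y, z] in m, in the coordinates of the camera as it stood for that picture, good to about 4 mm: the middle of the surface that is visible of it).
- cut_out(camera, thing): "mask" (384x512 bool, what is visible of it).
- mark_of(camera, thing): "at" ([x, y, z] in m, in the coordinates of the camera as it stood for that picture, good to about 4 mm: a listed point, or the origin of a listed thing).
The state is a dict: "t": time; "q": joint angles; "dq": joint speeds; "effort": joint torques, N m; "tool_pos": TCP position; "tool_rot": TCP orientation; "contact_force": force on the tool from outside, world axes, zero at the start; "wrist_torque": the same for the moment, N m; "opening": finger opening in m.
Only numpy, scipy, OpenCV 4.12 (cv2) and the standard library are available. Lean on these libraries where they do the work, as an engineer would, in place of code of your own. Each camera call takes 0.05 s, during which the arm holds its last target. There are 200 camera calls.

## Task

Make up the parts kits for the two boards waiting for repair: put the blue capacitor, the transformer and the heatsink in the empty bays of the tray with the red board, and the black capacitor and the ring choke in the empty bays of the tray with the green board. Put one part in each bay, standing upright on the bay floor as it stands in the stock, and set it down rather than drop it. The orange relay stays where it is in the stock tray, and leave the multimeter and the screwdriver alone.

Things in the scene. Friction and masses are not known exactly. Their poses are not given: they have to be found in the camera images.
- red_kit: Fixed dark grey tray with a red circuit board, 150 (x) x 208 (y) x 12 mm high. Origin: centre of underside, z up. Three empty bays 64 x 64 mm, centred at x -39, y -68, 0, +68 mm; their floor 3 mm, the tops of their 4 mm walls 12 mm above the origin. Board on the far (+x) half, parts on it up to 13 mm high. -x faces the robot within 0.2 rad. Stands left, middle or right.
- green_kit: Fixed dark grey tray with a green circuit board, 150 (x) x 208 (y) x 12 mm high. Origin: centre of underside, z up. Three empty bays 64 x 64 mm, centred at x -39, y -68, 0, +68 mm; their floor 3 mm, the tops of their 4 mm walls 12 mm above the origin. Board on the far (+x) half, parts on it up to 13 mm high. -x faces the robot within 0.2 rad. Stands left, middle or right.
- blue_cap: Large can capacitor in a bright blue sleeve with a white stripe, pale grey top with two metal screw terminals: upright cylinder 36 mm across, 62 mm high, terminals 6 mm more; about 87 g. Origin: centre of its underside, z up along the can. Starts upright in the stock tray (see relay), its x within 0.5 rad of the world's.
- black_cap: Shorter can capacitor in a black sleeve with a white stripe, pale grey top with two metal screw terminals: upright cylinder 36 mm across, 46 mm high, terminals 6 mm more; about 64 g. Origin: centre of its underside, z up along the can. Starts upright in the stock tray (see relay), its x within 0.5 rad of the world's.
- transformer: Mains transformer: dark laminated iron core with a yellow coil bulging out of both faces, white foot. 34 mm (x, across the coil from 6 to 34 mm height; the iron core above it is 18 mm thick in x) x 42 mm (y) x 40 mm high; about 160 g. Origin: centre of its underside, z up. Starts upright in the stock tray (see relay), its x within 0.5 rad of the world's.
- heatsink: Bare aluminium extruded heatsink with seven upright fins: block of 26 mm (x, to the fin edges) x 42 mm (y) x 40 mm high; about 55 g. Origin: centre of its underside, z up. Starts upright in the stock tray (see relay), its x within 0.5 rad of the world's.
- choke: Ring choke: yellow ring wound with copper wire, standing on edge on a black foot. Foot 24 mm (x) x 38 mm (y) x 6 mm; the ring is a disc 18 mm thick (x), 39 mm across in y and z, its top 44 mm above the underside; about 50 g. Origin: centre of the foot's underside, z up. Starts upright in the stock tray (see relay), its x within 0.5 rad of the world's.
- relay: Orange plug-in relay, black base, 22 (x) x 28 (y) x 42 mm high; in neither kit. Origin: centre of underside. It and the five parts start in any order in the dark grey stock tray (left, middle or right): 180 x 244 mm, floor 3 mm thick, rim 12 mm high, no dividers; two rows of three, 86 mm apart (about along world x), 78 mm pitch in a row, within 6 mm.
- multimeter: Yellow multimeter lying face up beyond the trays, 150 (x) x 76 (y) x 40 mm high; not part of the job. Origin: centre of its underside.
- screwdriver: Screwdriver with blue handle, about 170 mm long along its x and under 35 mm high, lying between the robot and the trays; not part of the job.
There are look-alikes about, which are no part of the job. What is shaped like the choke but pink or turquoise is not meant.

How it is judged:
By the outcome, as a careful person would: the job done as asked, in the order asked, and still so for the second after the job is handed in, with the robot touching nothing.
It also fails if it takes over 136 s, if anything falls off the work surface, if the arm or the gripper's body presses on something with over 40 N, if the wrist force passes 120 N, or if a joint passes its speed limit or range.

## Working session

There is one attempt and no reset: what is moved stays moved. The work goes in short steps, Python scripts to look and compute and a tool call to move; the robot and the scene stay as the last step left them, time stands still between calls to the robot, and variables do not carry over. Pictures are saved under pics/ and viewed, about 12 in all and at most 16, crops included, and the job is handed in when it is done.

Besides the shell and the picture viewer there is one more tool, called after "Request:" in YAML: its name, and indented under it one key for each argument. arm_command: Moves the arm, as the interface text tells. Its arguments: {"type":"object","properties":{"plan":{"type":"array","items":{"type":"array","items":{"type":"array","items":{"type":"number"}}}},"squeeze":{"type":"number"}},"required":["plan"]}

```bash
mkdir -p pics; cat > h.py <<'E'
import numpy as np, cv2
from scipy.spatial.transform import Rotation as R
from station import *
def w(cam,p):
    T=np.array(calibration(cam)["cam_to_world"]); return T[:3,:3]@np.array(p)+T[:3,3]
def ray(cam,u,v,z):
    c=calibration(cam);T=np.array(c["cam_to_world"])
    K=np.array([[c["fx"],0,c["cx"]],[0,c["fy"],c["cy"]],[0,0,1.]])
    s=cv2.undistortPoints(np.array([[[u,v]]],float),K,np.array([c["k1"],0,0,0.]))[0,0]
    d=T[:3,:3]@np.array([s[0],s[1],1]);o=T[:3,3];return o+d*(z-o[2])/d[2]
def pix(cam,P):
    c=calibration(cam);T=np.array(c["cam_to_world"])
    p=T[:3,:3].T@(np.array(P)-T[:3,3]);s=p[:2]/p[2];s=s*(1+c["k1"]*(s@s))
    return np.array([c["fx"]*s[0]+c["cx"],c["fy"]*s[1]+c["cy"]])
def save(cam,name,crop=None,k=1.5):
    im=get_image(cam)[:,:,::-1]
    if crop: x0,y0,x1,y1=crop; im=im[y0:y1,x0:x1]
    cv2.imwrite("pics/"+name,cv2.resize(im,None,fx=k,fy=k,interpolation=cv2.INTER_CUBIC)); 
E
cat > a.py <<'E'
from h import *
np.set_printoptions(precision=3,suppress=True)
print(ctrl.get_obs())
for c in("top","side"):
    save(c,c+"0.png"); print(c,np.array(calibration(c)["cam_to_world"]))
    for t in "red_kit green_kit blue_cap black_cap transformer heatsink choke relay multimeter screwdriver".split():
        print(c,t,[(round(d["conf"],2),w(c,d["at"]).round(3),pix(c,w(c,d["at"])).round()) for d in mark_of(c,t) if d["conf"]>.2])
E
python3 a.py
```

```text
{'t': 0.0, 'q': array([-1.437,  0.053,  1.614, -0.   ,  1.476, -0.119]), 'dq': array([ 0.001, -0.   ,  0.001,  0.001,  0.001, -0.002]), 'effort': array([ -0.002, -39.369, -37.018,  -0.   ,   0.007,   0.   ]), 'tool_pos': array([ 0.156, -0.605,  0.23 ]), 'tool_rot': array([ 2.088,  0.268, -2.088]), 'contact_force': array([ 0.491, -0.379, -0.652]), 'wrist_torque': array([ 0.022, -0.02 , -0.011]), 'opening': 0.0855989903228529}
top [[ 0.073 -0.974  0.214  0.293]
 [-0.997 -0.071  0.019 -0.025]
 [-0.004 -0.215 -0.977  1.31 ]
 [ 0.     0.     0.     1.   ]]
top red_kit [(0.86, array([ 0.507, -0.313, -0.002]), array([368., 222.]))]
top green_kit [(0.84, array([0.493, 0.279, 0.001]), array([169., 212.])), (0.53, array([ 0.507, -0.311, -0.004]), array([368., 222.]))]
top blue_cap [(0.52, array([ 0.549, -0.077,  0.004]), array([290., 202.]))]
top black_cap [(0.49, array([ 0.723,  0.289, -0.001]), array([175., 138.])), (0.43, array([ 0.635, -0.004,  0.005]), array([268., 172.]))]
top transformer [(0.55, array([0.643, 0.075, 0.005]), array([242., 167.]))]
top heatsink [(0.56, array([0.553, 0.084
[... 766 characters left out ...]
 0.002]), array([194., 153.]))]
side blue_cap []
side black_cap []
side transformer [(0.74, array([0.633, 0.076, 0.004]), array([271., 173.]))]
side heatsink [(0.58, array([0.551, 0.085, 0.002]), array([241., 179.]))]
side choke [(0.9, array([ 0.66 , -0.191,  0.001]), array([336., 225.])), (0.75, array([ 0.634, -0.078,  0.004]), array([301., 202.])), (0.65, array([ 0.76 , -0.05 , -0.001]), array([338., 186.])), (0.55, array([ 0.639, -0.004,  0.005]), array([287., 186.]))]
side relay [(0.78, array([0.549, 0.006, 0.004]), array([254., 193.]))]
side multimeter [(0.95, array([0.722, 0.284, 0.003]), array([265., 136.]))]
side screwdriver [(0.86, array([0.387, 0.011, 0.002]), array([190., 208.]))]
```

View pics/top0.png

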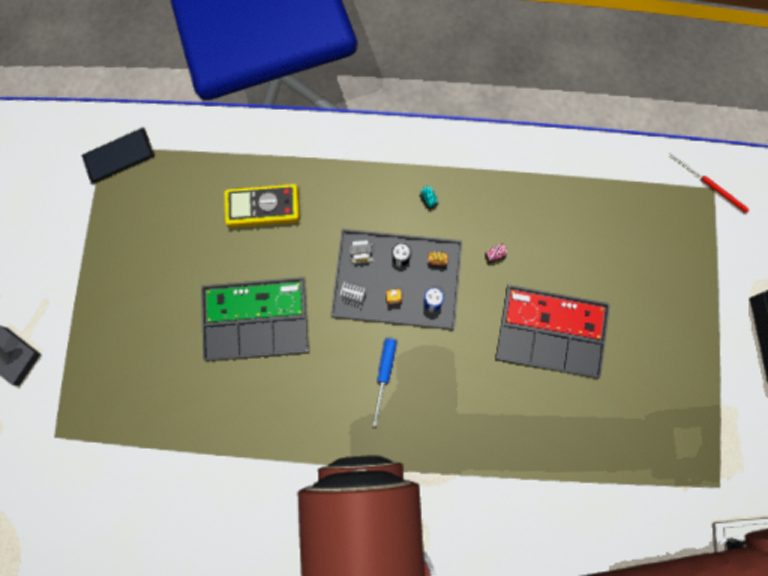

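View pics/side0.png

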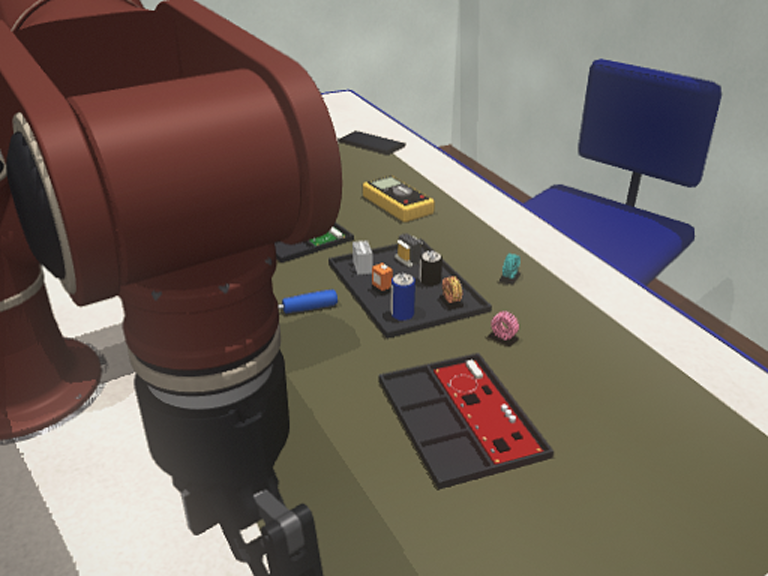

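```bash
python3 -c "
from h import *
save('top','crop1.png',(150,110,400,270),3.2)
save('side','crop2.png',(170,120,400,310),3.1)"
```

```text
(no output)
```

View pics/crop1.png

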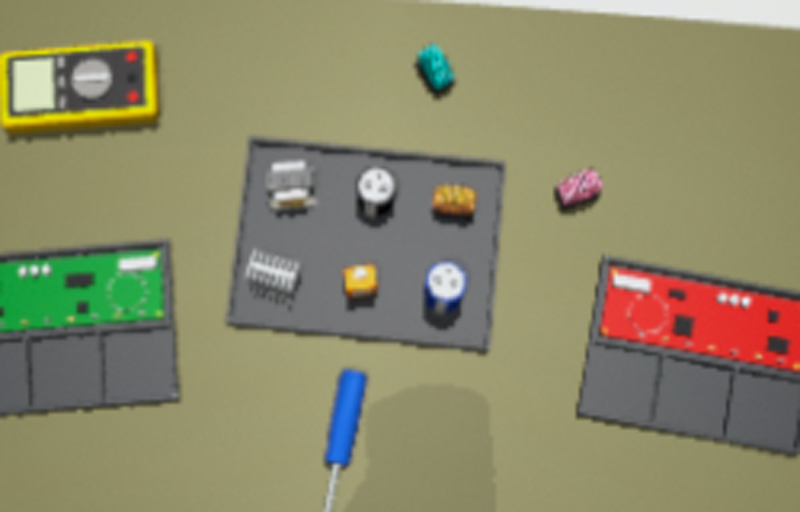

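View pics/crop2.png

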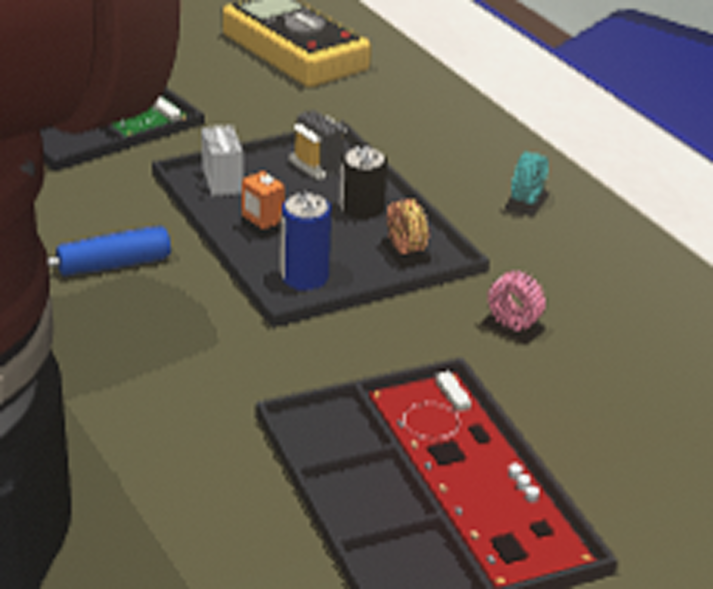

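The blue cap is at top0 (435,297), choke (437,259), black cap (400,254), transformer (361,250), heatsink (352,293) and relay (394,296), all in the stock tray. The red kit is on the right at (552,332) and the green kit on the left at (255,320).

There are three choke candidates in top0: (437,259) yellow and copper in the stock tray, (429,197) turquoise and (497,253) pink. The crops confirm that the yellow/copper one in the stock tray is the one meant. Next I fit poses to the masks.

```bash
cat > fit.py <<'E'
from h import *
from scipy.optimize import minimize
S=4
def boxp(lx,ly,z0,z1): return [(sx*lx/2,sy*ly/2,z) for sx in(-1,1) for sy in(-1,1) for z in(z0,z1)]
def cyl(r,z0,z1): return [(r*np.cos(a),r*np.sin(a),z) for a in np.arange(0,6.28,.3) for z in(z0,z1)]
def ring(): return boxp(.024,.038,0,.006)+[(x,.0195*np.cos(a),.0245+.0195*np.sin(a)) for a in np.arange(0,6.28,.3) for x in(-.009,.009)]
M=dict(blue_cap=[cyl(.018,0,.062)],black_cap=[cyl(.018,0,.046)],transformer=[boxp(.034,.03,.006,.034),boxp(.018,.042,0,.04)],heatsink=[boxp(.026,.042,0,.04)],choke=[ring()],red_kit=[boxp(.15,.208,0,.012)],green_kit=[boxp(.15,.208,0,.012)])
def render(cam,parts,p,z):
    im=np.zeros((384*S,512*S),np.uint8);c,s=np.cos(p[2]),np.sin(p[2])
    for pts in parts:
        q=np.array([pix(cam,(p[0]+c*a-s*b,p[1]+s*a+c*b,z+h)) for a,b,h in pts])
        cv2.fillConvexPoly(im,cv2.convexHull(((q+.5)*S-.5).round().astype(np.int32)),1)
    return im>0
def fit(name,x,y,z,cams=("top","side")):
    ms={}
    for cam in cams:
        best=None
        for d in cut_out(cam,name):
            m=cv2.resize(d["mask"].astype(np.uint8),None,fx=S,fy=S,interpolation=cv2.INTER_NEAREST)>0
            if (m&render(cam,M[name],(x,y,0),z)).sum()>.3*m.sum(): best=m;break
        if best is not None: ms[cam]=best
    def cost(p):
        t=0
        for cam,m in ms.items():
            r=render(cam,M[name],p,z);t-=(r&m).sum()/(r|m).sum()
        return t
    rs=[]
    for a in np.deg2rad([-24,-12,0,12,24]):
        rs.append(minimize(cost,[x,y,a],method="Nelder-Mead",options=dict(initial_simplex=[[x,y,a],[x+.005,y,a],[x,y+.005,a],[x,y,a+.15]],maxiter=60)))
    rs.sort(key=lambda r:r.fun);r=rs[0]
    print(name,list(ms),r.x[:2].round(4),"yaw deg",[round(float(np.rad2deg(q.x[2])),1) for q in rs[:3]],"iou",[round(-q.fun/max(1,len(ms)),3) for q in rs[:3]],flush=True)
if __name__=="__main__":
    get_image("top");get_image("side")
    for n,x,y in [("blue_cap",.549,-.077),("black_cap",.636,-.004),("transformer",.638,.075),("heatsink",.552,.084),("choke",.634,-.078)]: fit(n,x,y,.003)
    fit("red_kit",.509,-.314,0);fit("green_kit",.493,.278,0,("top",))
    o=ctrl.get_obs();print(R.from_rotvec(o["tool_rot"]).as_matrix().round(3))
E
python3 fit.py
```

```text
Traceback (most recent call last):
  File "fit.py", line 34, in <module>
    for n,x,y in [("blue_cap",.549,-.077),("black_cap",.636,-.004),("transformer",.638,.075),("heatsink",.552,.084),("choke",.634,-.078)]: fit(n,x,y,.003)
                                                                                                                                           ~~~^^^^^^^^^^^^
  File "fit.py", line 29, in fit
    rs.append(minimize(cost,[x,y,a],method="Nelder-Mead",options=dict(initial_simplex=[[x,y,a],[x+.005,y,a],[x,y+.005,a],[x,y,a+.15]],maxiter=60)))
              ~~~~~~~~^^^^^^^^^^^^^^^^^^^^^^^^^^^^^^^^^^^^^^^^^^^^^^^^^^^^^^^^^^^^^^^^^^^^^^^^^^^^^^^^^^^^^^^^^^^^^^^^^^^^^^^^^^^^^^^^^^^^^^^^^^^^
  File "fit.py", line 25, in cost
    r=render(cam,M[name],p,z);t-=(r&m).sum()/(r|m).sum()
  File "fit.py", line 11, in render
    q=np.array([pix(cam,(p[0]+c*a-s*b,p[1]+s*a+c*b,z+h)) for a,b,h in pts])
                ~~~^^^^^^^^^^^^^^^^^^^^^^^^^^^^^^^^^^^^^
  File "h.py", line 12, in pix
    c=calibration(cam);T=np.array(c["cam_to_world"])
ValueError: time passes only in moves, steps and waits
```

```bash
cat > p.py <<'E'
s=open('h.py').read()
s=s.replace("from station import *","from station import ctrl,get_image,calibration as _cal,finish_job,search_frame,cut_out,mark_of\nimport functools\ncalibration=functools.lru_cache(None)(_cal)")
open('h.py','w').write(s)
E
python3 p.py; time python3 fit.py
```

```text
blue_cap ['top', 'side'] [ 0.5503 -0.0695] yaw deg [14.1, -0.0, 4.1] iou [np.float64(0.891), np.float64(0.889), np.float64(0.889)]
black_cap ['top', 'side'] [ 0.638  -0.0009] yaw deg [20.7, 0.0, -34.0] iou [np.float64(0.871), np.float64(0.869), np.float64(0.868)]
transformer ['top', 'side'] [0.6376 0.0783] yaw deg [3.3, -1.4, 0.1] iou [np.float64(0.889), np.float64(0.888), np.float64(0.886)]
heatsink ['top', 'side'] [0.5518 0.0857] yaw deg [-14.1, -14.2, -13.8] iou [np.float64(0.904), np.float64(0.903), np.float64(0.902)]
choke ['top', 'side'] [ 0.6342 -0.0738] yaw deg [-7.2, -7.7, -7.7] iou [np.float64(0.867), np.float64(0.867), np.float64(0.866)]
red_kit ['top', 'side'] [ 0.5098 -0.3115] yaw deg [-6.6, -6.5, -6.8] iou [np.float64(0.978), np.float64(0.977), np.float64(0.977)]
green_kit ['top'] [0.4915 0.2796] yaw deg [9.6, 9.2, 9.2] iou [np.float64(0.974), np.float64(0.974), np.float64(0.974)]
[[ 0.     0.25  -0.968]
 [ 0.    -0.968 -0.25 ]
 [-1.    -0.    -0.   ]]
real	1m14.611s
user	0m46.822s
sys	0m15.215s
```

```bash
cat > go.py <<'E'
import sys
from h import *
a=[float(v) for v in sys.argv[1:]]
o=ctrl.get_obs();m=R.from_rotvec(o["tool_rot"]).as_matrix();p=o["tool_pos"]
d=m.T@(np.array(a[:3])-p)
jaw=np.rad2deg(np.arctan2(m[1,1],m[0,1]))
t=-(((a[3]-jaw)+90)%180-90) if len(a)>3 else 0
print("t",round(o["t"],2),"pos",p.round(4),"jaw",jaw.round(1),"tilt",m[2].round(3),"F",np.round(o["contact_force"],1),"open",round(o["opening"],4))
print("delta tool mm",(d*1000).round(1),"turn x",round(t,1),"q6",round(float(o["q"][5]),2))
E
python3 go.py .55 -.073 .15
```

```text
t 2.15 pos [ 0.1563 -0.6051  0.2313] jaw -75.5 tilt [-1. -0. -0.] F [-0.   0.5 -0.7] open 0.0856
delta tool mm [  81.3 -416.7 -514.3] turn x 0 q6 -0.12
```

Request:
arm_command:
  plan:
    - [[0.005,-0.0245,-0.03,0,0,0,0.06],[0.005,-0.0245,-0.03,0,0,0,0.06],[0.005,-0.0245,-0.03,0,0,0,0.06],[0.005,-0.0245,-0.03,0,0,0,0.06],[0.005,-0.0245,-0.03,0,0,0,0.06],[0.005,-0.0245,-0.03,0,0,0,0.06],[0.005,-0.0245,-0.03,0,0,0,0.06],[0.005,-0.0245,-0.03,0,0,0,0.06],[0.005,-0.0245,-0.03,0,0,0,0.06],[0.005,-0.0245,-0.03,0,0,0,0.06],[0.005,-0.0245,-0.03,0,0,0,0.06],[0.005,-0.0245,-0.03,0,0,0,0.06],[0.005,-0.0245,-0.03,0,0,0,0.06],[0.005,-0.0245,-0.03,0,0,0,0.06],[0.005,-0.0245,-0.03,0,0,0,0.06],[0.005,-0.0245,-0.03,0,0,0,0.06]]
  squeeze: 30

```text
t: 3.48
tool_pos: [0.5372, -0.0924, 0.1499]
tool_rot: [2.097, 0.236, -2.082]
contact_force: [0.5, -2.0, -0.3]
opening: 0.0599
```

```bash
python3 go.py .55 -.073 .15
```

```text
t 3.48 pos [ 0.5372 -0.0924  0.1499] jaw -76.4 tilt [-1.     0.014 -0.005] F [ 0.5 -2.  -0.3] open 0.0599
delta tool mm [ -0.2 -15.8 -17. ] turn x 0 q6 1.03
```

```bash
cat >> go.py <<'E'
ja=np.deg2rad(jaw-t)
y=np.array([np.cos(ja),np.sin(ja),0]);x=np.array([0,0,-1.]);T=np.stack([x,y,np.cross(x,y)],1)
print("turn vec deg (incl. levelling)",np.rad2deg(R.from_matrix(m.T@T).as_rotvec()).round(2))
E
python3 go.py .55 -.073 .15
```

```text
t 3.48 pos [ 0.5372 -0.0924  0.1499] jaw -76.4 tilt [-1.     0.014 -0.005] F [ 0.5 -2.  -0.3] open 0.0599
delta tool mm [ -0.2 -15.8 -17. ] turn x 0 q6 1.03
turn vec deg (incl. levelling) [ 0.   -0.3  -0.79]
```

Request:
arm_command:
  plan:
    - [[0,-0.008,-0.0085,0,-0.2,-0.8,0.06],[0,-0.008,-0.0085,0,0,0,0.06],[0,0,0,0,0,0,0.06]]

```text
t: 3.73
tool_pos: [0.5528, -0.0651, 0.1486]
tool_rot: [2.092, 0.264, -2.091]
contact_force: [0.0, 0.2, 0.4]
opening: 0.0597
```

```bash
python3 go.py .55 -.073 .024; python3 - <<'E'
from h import *
save('side','a1.png',(200,80,400,230),4); 
E
```

```text
t 3.73 pos [ 0.5528 -0.0651  0.1486] jaw -75.8 tilt [-1.    -0.004 -0.001] F [0.  0.2 0.4] open 0.0597
delta tool mm [124.6   7.4   4.8] turn x 0 q6 1.07
turn vec deg (incl. levelling) [-0.   -0.06  0.21]
```

View pics/a1.png

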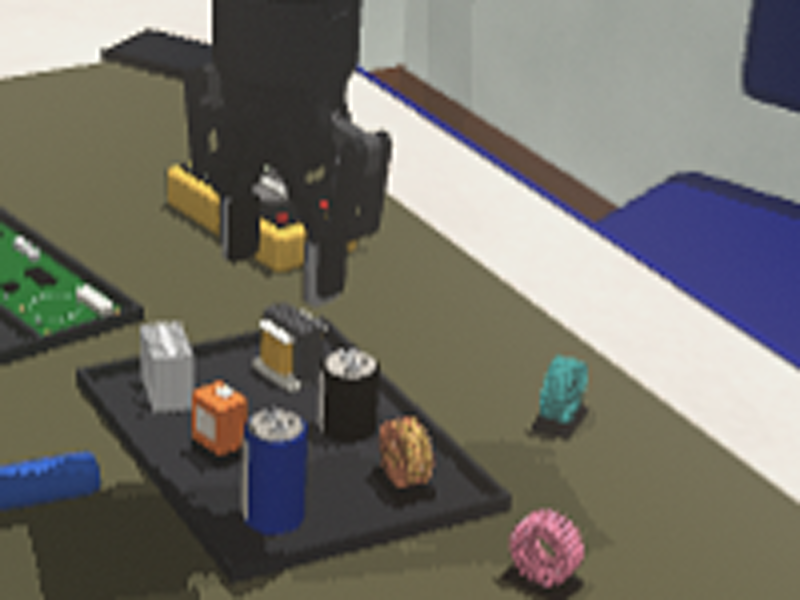

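The crop shows the open gripper above the stock tray. The blue can is at crop pixel (275,470) and its neighbours are clear. I descend and grip.

Request:
arm_command:
  plan:
    - [[0.02,0.004,0.0025,0,0,0,0.06],[0.03,0.003,0.002,0,0,0,0.06],[0.03,0,0,0,0,0,0.06],[0.025,0,0,0,0,0,0.06],[0.015,0,0,0,0,0,0.06],[0,0,0,0,0,0,0.06],[0,0,0,0,0,0,0.025],[0,0,0,0,0,0,0.025],[0,0,0,0,0,0,0.025],[0,0,0,0,0,0,0.025],[0,0,0,0,0,0,0.025]]

```text
t: 4.7
tool_pos: [0.5514, -0.0855, 0.034]
tool_rot: [2.105, 0.244, -2.081]
contact_force: [0.7, -0.5, -0.7]
opening: 0.0353
```

```bash
python3 go.py .55 -.073 .024
```

```text
t 4.7 pos [ 0.5514 -0.0855  0.034 ] jaw -76.4 tilt [-1.     0.007 -0.011] F [ 0.7 -0.5 -0.7] open 0.0353
delta tool mm [  9.9 -12.6  -1.5] turn x 0 q6 1.05
turn vec deg (incl. levelling) [ 0.   -0.62 -0.4 ]
```

Request:
arm_command:
  plan:
    - [[-0.01,0,0,0,0,0,0.025],[-0.025,0,0,0,0,0,0.025],[-0.03,0,0,0,0,0,0.025],[-0.03,0,0,0,0,0,0.025],[-0.015,0,0,0,0,0,0.025],[0,0,0,0,0,0,0.025]]

```text
t: 5.2
tool_pos: [0.5501, -0.0849, 0.1534]
tool_rot: [2.105, 0.243, -2.077]
contact_force: [1.1, 0.2, -0.4]
opening: 0.0354
```

```bash
python3 go.py .463 -.3756 .14
```

```text
t 5.2 pos [ 0.5501 -0.0849  0.1534] jaw -76.3 tilt [-1.     0.009 -0.012] F [ 1.1  0.2 -0.4] open 0.0354
delta tool mm [ 13.9 261.7 153.6] turn x 0 q6 1.05
turn vec deg (incl. levelling) [ 0.   -0.71 -0.51]
```

Request:
arm_command:
  plan:
    - [[0,0.013,0.008,0,-0.7,-0.5,0.025],[0,0.026,0.0155,0,0,0,0.025],[0,0.028,0.0165,0,0,0,0.025],[0,0.028,0.0165,0,0,0,0.025],[0,0.028,0.0165,0,0,0,0.025],[0,0.028,0.0165,0,0,0,0.025],[0,0.028,0.0165,0,0,0,0.025],[0,0.028,0.0165,0,0,0,0.025],[0,0.026,0.015,0,0,0,0.025],[0,0.018,0.01,0,0,0,0.025],[0,0.008,0.004,0,0,0,0.025],[0,0,0,0,0,0,0.025],[0,0,0,0,0,0,0.025]]

```text
t: 6.28
tool_pos: [0.4614, -0.3823, 0.153]
tool_rot: [2.096, 0.258, -2.086]
contact_force: [0.6, 0.5, -1.0]
opening: 0.0353
```

```bash
python3 go.py .463 -.3756 .036
```

```text
t 6.28 pos [ 0.4614 -0.3823  0.153 ] jaw -75.9 tilt [-1.     0.    -0.005] F [ 0.6  0.5 -1. ] open 0.0353
delta tool mm [117.   -6.1  -2.7] turn x 0 q6 0.51
turn vec deg (incl. levelling) [ 0.   -0.26 -0.02]
```

Request:
arm_command:
  plan:
    - [[0.015,-0.003,-0.0015,0,-0.2,0,0.025],[0.025,-0.002,-0.001,0,0,0,0.025],[0.025,0,0,0,0,0,0.025],[0.02,0,0,0,0,0,0.025],[0.012,0,0,0,0,0,0.025],[0.005,0,0,0,0,0,0.025],[0,0,0,0,0,0,0.025],[0,0,0,0,0,0,0.025]]

```text
t: 6.95
tool_pos: [0.4664, -0.3647, 0.0425]
tool_rot: [2.087, 0.274, -2.085]
contact_force: [0.1, -0.5, -0.2]
opening: 0.0352
```

```bash
python3 go.py .463 -.3756 .034; python3 - <<'E'
from h import *
save('side','a2.png',(220,200,400,340),4); 
E
```

```text
t 6.95 pos [ 0.4664 -0.3647  0.0425] jaw -75.3 tilt [-1.    -0.004 -0.001] F [ 0.1 -0.5 -0.2] open 0.0352
delta tool mm [8.5 9.7 6.1] turn x 0 q6 0.52
turn vec deg (incl. levelling) [-0.   -0.07  0.2 ]
```

View pics/a2.png

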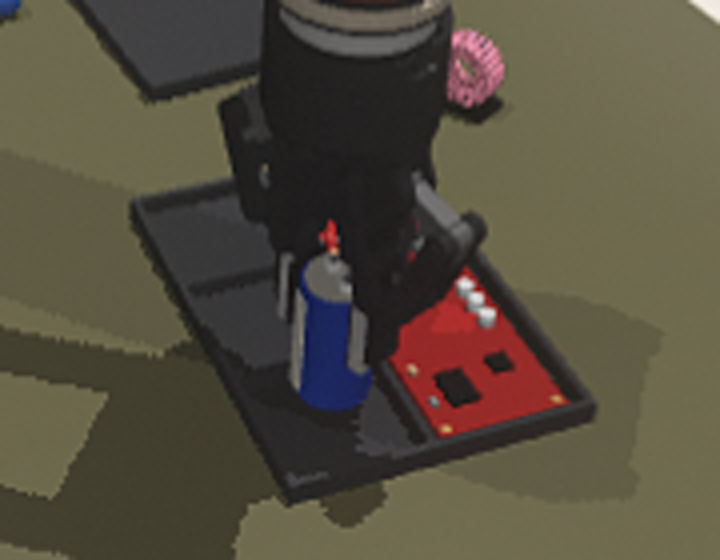

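The blue can is upright over the far red bay and sits off-centre towards the middle bay wall. I shift it over, then lower it.

Request:
arm_command:
  plan:
    - [[0,0.006,0.004,0,0,0,0.025],[0,0,0,0,0,0,0.025],[0,0,0,0,0,0,0.025]]

```text
t: 7.25
tool_pos: [0.4658, -0.3739, 0.0463]
tool_rot: [2.088, 0.268, -2.079]
contact_force: [-0.3, 0.5, -1.3]
opening: 0.0352
```

```bash
python3 go.py .463 -.3756 .034
```

```text
t 7.25 pos [ 0.4658 -0.3739  0.0463] jaw -75.2 tilt [-1.     0.002 -0.004] F [-0.3  0.5 -1.3] open 0.0352
delta tool mm [12.3  0.9  3.2] turn x 0 q6 0.51
turn vec deg (incl. levelling) [ 0.   -0.25 -0.12]
```

Request:
arm_command:
  plan:
    - [[0.003,0,0.002,0,0,0,0.025],[0.003,0,0,0,0,0,0.025],[0.002,0,0,0,0,0,0.025],[0.001,0,0,0,0,0,0.025],[0,0,0,0,0,0,0.025]]

```text
t: 7.67
tool_pos: [0.4647, -0.3768, 0.0393]
tool_rot: [2.091, 0.262, -2.074]
contact_force: [0.8, -0.2, -1.3]
opening: 0.0348
```

```bash
python3 go.py .463 -.3756 .034
```

```text
t 7.67 pos [ 0.4647 -0.3768  0.0393] jaw -75.3 tilt [-1.     0.007 -0.007] F [ 0.8 -0.2 -1.3] open 0.0348
delta tool mm [ 5.3 -1.6  1.4] turn x 0 q6 0.51
turn vec deg (incl. levelling) [ 0.   -0.4  -0.38]
```

Request:
arm_command:
  plan:
    - [[0.002,0,0,0,-0.4,-0.4,0.025],[0.002,0,0,0,0,0,0.025],[0.0015,0,0,0,0,0,0.025],[0.0015,0,0,0,0,0,0.025]]

```text
t: 8.0
tool_pos: [0.4648, -0.3767, 0.0316]
tool_rot: [2.084, 0.27, -2.086]
contact_force: [0.6, -0.1, -1.5]
opening: 0.0353
```

```bash
python3 go.py .463 -.3756 .034
```

```text
t 8.0 pos [ 0.4648 -0.3767  0.0316] jaw -75.3 tilt [-1.    -0.001  0.001] F [ 0.6 -0.1 -1.5] open 0.0353
delta tool mm [-2.4 -1.6  1.5] turn x 0 q6 0.51
turn vec deg (incl. levelling) [0.   0.05 0.06]
```

Request:
arm_command:
  plan:
    - [[0.001,0,0,0,0,0,0.025],[0.001,0,0,0,0,0,0.025],[0,0,0,0,0,0,0.025]]

```text
t: 8.25
tool_pos: [0.465, -0.3768, 0.0307]
tool_rot: [2.084, 0.271, -2.087]
contact_force: [-0.7, -0.1, -1.1]
opening: 0.0355
```

```bash
python3 go.py .463 -.3756 .034;  python3 - <<'E'
from h import *
save('side','a3.png',(250,220,360,320),6); 
E
```

```text
t 8.25 pos [ 0.465  -0.3768  0.0307] jaw -75.3 tilt [-1.    -0.002  0.001] F [-0.7 -0.1 -1.1] open 0.0355
delta tool mm [-3.3 -1.7  1.6] turn x 0 q6 0.51
turn vec deg (incl. levelling) [0.   0.08 0.11]
```

View pics/a3.png

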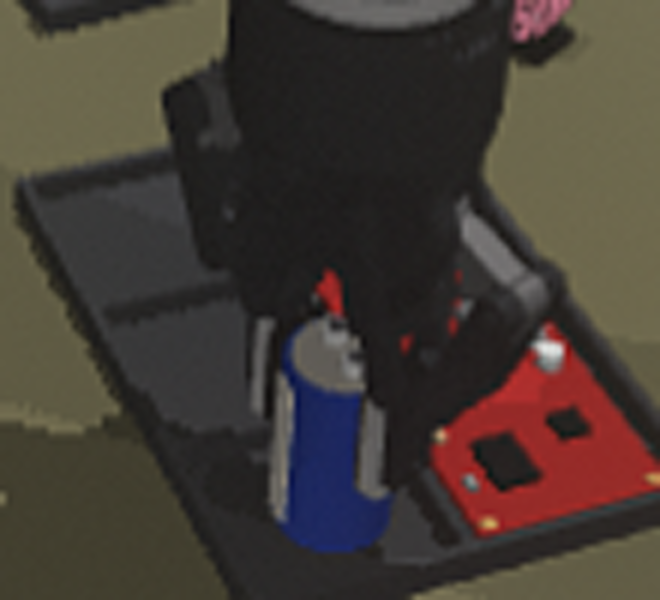

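```bash
python3 - <<'E'
from h import *
for z in(.003,.008,.013):
  for x,y in((.465,-.3768),):
    q=np.array([pix('side',(x+.018*np.cos(a),y+.018*np.sin(a),z+h)) for a in np.arange(0,6.28,.1) for h in(0,.062)])
    print(z,q.min(0).round(1),q.max(0).round(1))
get_image('side')
m=[d['mask'] for d in cut_out('side','blue_cap')]
for a in m: yy,xx=np.where(a);print(xx.min(),xx.max(),yy.min(),yy.max())
E
```

```text
0.003 [294.1 272.8] [316.7 313.1]
0.008 [294.2 270.7] [316.9 311.1]
0.013 [294.4 268.5] [317.1 309. ]
295 314 274 311
```

Request:
arm_command:
  plan:
    - [[0.001,0,0,0,0,0,0.025],[0.001,0,0,0,0,0,0.025],[0.001,0,0,0,0,0,0.025]]

```text
t: 8.65
tool_pos: [0.4651, -0.3769, 0.0303]
tool_rot: [2.083, 0.272, -2.089]
contact_force: [-2.4, 2.7, 6.5]
opening: 0.0354
```

Request:
arm_command:
  plan:
    - [[0.001,0,0,0,0,0,0.025],[0,0,0,0,0,0,0.025]]

```text
t: 8.82
tool_pos: [0.4651, -0.3769, 0.0306]
tool_rot: [2.083, 0.273, -2.089]
contact_force: [0.4, -0.1, -1.5]
opening: 0.0355
```

Request:
arm_command:
  plan:
    - [[0,0,0,0,0,0,0.04],[0,0,0,0,0,0,0.05],[0,0,0,0,0,0,0.055],[0,0,0,0,0,0,0.055],[-0.015,0,0,0,0,0,0.055],[-0.03,0,0,0,0,0,0.055],[-0.035,0,0,0,0,0,0.06],[-0.03,0,0,0,0,0,0.06],[-0.01,0,0,0,0,0,0.06]]

```text
t: 9.57
tool_pos: [0.4624, -0.3741, 0.1469]
tool_rot: [2.079, 0.285, -2.102]
contact_force: [0.3, -1.2, 0.2]
opening: 0.0602
```

```bash
python3 go.py .6376 .0755 .15 -89
```

```text
t 9.57 pos [ 0.4624 -0.3741  0.1469] jaw -75.3 tilt [-1.    -0.015  0.009] F [ 0.3 -1.2  0.2] open 0.0602
delta tool mm [   0.4 -390.4 -283.7] turn x 13.7 q6 0.51
turn vec deg (incl. levelling) [13.71  0.63  0.82]
```

Request:
arm_command:
  plan:
    - [[0,-0.014,-0.01,0,0.6,0.8,0.06],[0,-0.0284,-0.0206,0,0,0,0.06],[0,-0.0284,-0.0206,0,0,0,0.06],[0,-0.0284,-0.0206,0,0,0,0.06],[0,-0.0284,-0.0206,0,0,0,0.06],[0,-0.0284,-0.0206,0,0,0,0.06],[0,-0.0284,-0.0206,0,0,0,0.06],[0,-0.0284,-0.0206,0,0,0,0.06],[0,-0.0284,-0.0206,0,0,0,0.06],[0,-0.0284,-0.0206,0,0,0,0.06],[0,-0.0284,-0.0206,0,0,0,0.06],[0,-0.0284,-0.0206,0,0,0,0.06],[0,-0.0284,-0.0206,0,0,0,0.06],[0,-0.018,-0.013,0,0,0,0.06],[0,-0.008,-0.006,0,0,0,0.06],[0,0,0,6.5,0,0,0.06],[0,0,0,4,0,0,0.06],[0,0,0,0,0,0,0.06],[0,0,0,0,0,0,0.06]]

```text
t: 11.15
tool_pos: [0.6375, 0.0817, 0.132]
tool_rot: [2.18, 0.063, -2.194]
contact_force: [1.1, 0.0, 0.0]
opening: 0.0599
```

```bash
python3 go.py .6376 .0755 .015 -89
```

```text
t 11.15 pos [0.6375 0.0817 0.132 ] jaw -86.4 tilt [-1.     0.005  0.007] F [1.1 0.  0. ] open 0.0599
delta tool mm [117.    5.6  -0.5] turn x 2.6 q6 1.52
turn vec deg (incl. levelling) [ 2.61  0.38 -0.31]
```

Request:
arm_command:
  plan:
    - [[0.015,0.004,0,1.5,0.3,-0.3,0.06],[0.027,0,0,0,0,0,0.06],[0.027,0,0,0,0,0,0.06],[0.018,0,0,0,0,0,0.06],[0.007,0,0,0,0,0,0.06],[0,0,0,0,0,0,0.06],[0,0,0,0,0,0,0.06]]

```text
t: 11.73
tool_pos: [0.6381, 0.072, 0.0353]
tool_rot: [2.202, 0.043, -2.199]
contact_force: [-0.0, -0.6, -0.5]
opening: 0.0599
```

```bash
python3 go.py .6376 .0755 .014 -89;  python3 - <<'E'
from h import *
save('side','a4.png',(210,110,330,210),6); 
E
```

```text
t 11.73 pos [0.6381 0.072  0.0353] jaw -87.7 tilt [-1.     0.001 -0.001] F [-0.  -0.6 -0.5] open 0.0599
delta tool mm [21.3 -3.5  0.4] turn x 1.3 q6 1.53
turn vec deg (incl. levelling) [ 1.31 -0.08 -0.07]
```

View pics/a4.png

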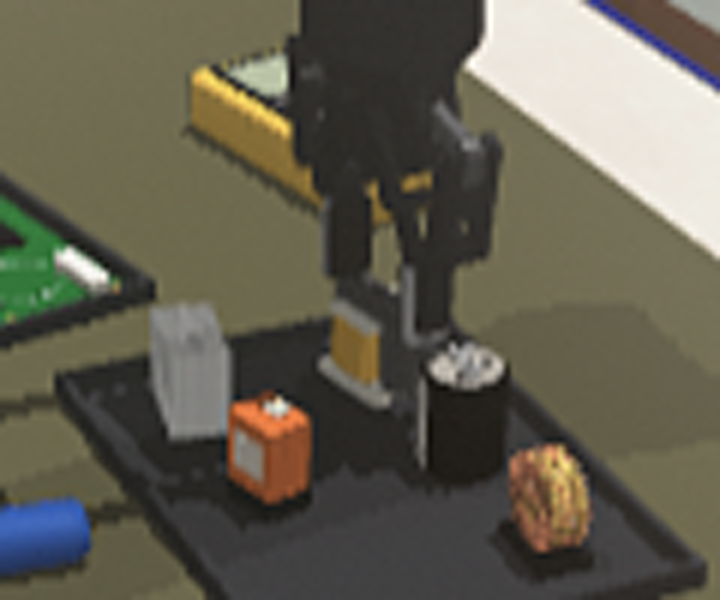

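The gripper straddles the transformer (crop 355,345), and the right finger is clear of the black can. I go down the last part and grip.

Request:
arm_command:
  plan:
    - [[0.005,-0.0015,0,0.6,0,0,0.06],[0.006,0,0,0,0,0,0.06],[0.003,0,0,0,0,0,0.06],[0,0,0,0,0,0,0.06],[0,0,0,0,0,0,0.06]]

```text
t: 12.2
tool_pos: [0.6419, 0.0736, 0.0258]
tool_rot: [2.218, 0.031, -2.194]
contact_force: [0.4, 0.3, 0.5]
opening: 0.0597
```

```bash
python3 go.py .6376 .0755 .014 -89
```

```text
t 12.2 pos [0.6419 0.0736 0.0258] jaw -88.3 tilt [-1.     0.002 -0.011] F [0.4 0.3 0.5] open 0.0597
delta tool mm [11.7 -2.   4.4] turn x 0.7 q6 1.54
turn vec deg (incl. levelling) [ 0.69 -0.61 -0.09]
```

Request:
arm_command:
  plan:
    - [[0.005,0,0.002,0,-0.6,0,0.06],[0.005,0,0,0,0,0,0.06],[0.002,0,0,0,0,0,0.06],[0,0,0,0,0,0,0.06],[0,0,0,0,0,0,0.06],[0,0,0,0,0,0,0.03],[0,0,0,0,0,0,0.03],[0,0,0,0,0,0,0.03],[0,0,0,0,0,0,0.03],[0,0,0,0,0,0,0.03]]
  squeeze: 40

```text
t: 13.03
tool_pos: [0.6405, 0.0739, 0.0134]
tool_rot: [2.206, 0.032, -2.205]
contact_force: [0.2, -0.3, -0.3]
opening: 0.0421
```

```bash
python3 go.py .6376 .0755 .014 -89
```

```text
t 13.03 pos [0.6405 0.0739 0.0134] jaw -88.3 tilt [-1.     0.001 -0.001] F [ 0.2 -0.3 -0.3] open 0.0421
delta tool mm [-0.6 -1.7  2.9] turn x 0.7 q6 1.54
turn vec deg (incl. levelling) [ 0.73 -0.04 -0.08]
```

Request:
arm_command:
  plan:
    - [[-0.01,0,0,0,0,0,0.03],[-0.025,0,0,0,0,0,0.03],[-0.03,0,0,0,0,0,0.03],[-0.03,0,0,0,0,0,0.03],[-0.02,0,0,0,0,0,0.03],[0,0,0,0,0,0,0.03]]

```text
t: 13.53
tool_pos: [0.6364, 0.0737, 0.1302]
tool_rot: [2.194, 0.031, -2.217]
contact_force: [1.8, 0.6, -1.0]
opening: 0.0418
```

```bash
python3 go.py .4786 -.2405 .14 -97
```

```text
t 13.53 pos [0.6364 0.0737 0.1302] jaw -88.3 tilt [-1.     0.002  0.01 ] F [ 1.8  0.6 -1. ] open 0.0418
delta tool mm [ -7.5 309.3 167.3] turn x 8.7 q6 1.54
turn vec deg (incl. levelling) [ 8.72  0.59 -0.15]
```

Request:
arm_command:
  plan:
    - [[-0.004,0.013,0.007,0,0.5,0,0.03],[-0.002,0.0295,0.016,0,0,0,0.03],[-0.002,0.0295,0.016,0,0,0,0.03],[0,0.0295,0.016,0,0,0,0.03],[0,0.0295,0.016,0,0,0,0.03],[0,0.0295,0.016,0,0,0,0.03],[0,0.0295,0.016,0,0,0,0.03],[0,0.0295,0.016,0,0,0,0.03],[0,0.0295,0.016,0,0,0,0.03],[0,0.024,0.013,0,0,0,0.03],[0,0.016,0.009,0,0,0,0.03],[0,0.007,0.004,0,0,0,0.03],[0,0,0,4.5,0,0,0.03],[0,0,0,3,0,0,0.03],[0,0,0,0,0,0,0.03],[0,0,0,0,0,0,0.03]]

```text
t: 14.87
tool_pos: [0.4704, -0.2353, 0.1253]
tool_rot: [-2.15, 0.105, 2.181]
contact_force: [0.3, -0.3, -1.8]
opening: 0.0423
```

```bash
python3 go.py .4786 -.2405 .03 -97
```

```text
t 14.87 pos [ 0.4704 -0.2353  0.1253] jaw -95.9 tilt [-1.    -0.005  0.014] F [ 0.3 -0.3 -1.8] open 0.0423
delta tool mm [ 95.1   4.8 -10.1] turn x 1.1 q6 1.07
turn vec deg (incl. levelling) [1.11 0.82 0.3 ]
```

Request:
arm_command:
  plan:
    - [[0.015,0.003,-0.006,0.6,0.8,0.3,0.03],[0.025,0,0,0,0,0,0.03],[0.025,0,0,0,0,0,0.03],[0.013,0,0,0,0,0,0.03],[0.003,0,0,0,0,0,0.03],[0,0,0,0,0,0,0.03],[0,0,0,0,0,0,0.03]]

```text
t: 15.45
tool_pos: [0.4785, -0.2354, 0.0412]
tool_rot: [-2.172, 0.108, 2.168]
contact_force: [0.6, -0.0, -1.1]
opening: 0.042
```

```bash
python3 go.py .4786 -.2405 .013 -97
```

```text
t 15.45 pos [ 0.4785 -0.2354  0.0412] jaw -95.7 tilt [-1.    -0.    -0.002] F [ 0.6 -0.  -1.1] open 0.042
delta tool mm [28.2  5.1 -0.6] turn x 1.3 q6 1.07
turn vec deg (incl. levelling) [ 1.27 -0.11  0.02]
```

Request:
arm_command:
  plan:
    - [[0.005,0.004,0,0,0,0,0.03],[0.005,0,0,0,0,0,0.03],[0.005,0,0,0,0,0,0.03],[0.002,0,0,0,0,0,0.03],[0,0,0,0,0,0,0.03],[0,0,0,0,0,0,0.03]]

```text
t: 15.95
tool_pos: [0.4811, -0.2414, 0.027]
tool_rot: [-2.182, 0.111, 2.163]
contact_force: [0.0, 1.2, -1.3]
opening: 0.0418
```

```bash
python3 go.py .4786 -.2405 .013 -97
```

```text
t 15.95 pos [ 0.4811 -0.2414  0.027 ] jaw -95.6 tilt [-1.     0.003 -0.009] F [ 0.   1.2 -1.3] open 0.0418
delta tool mm [13.9 -0.7  2.7] turn x 1.4 q6 1.06
turn vec deg (incl. levelling) [ 1.36 -0.5  -0.18]
```

Request:
arm_command:
  plan:
    - [[0.004,0,0.001,0,-0.5,-0.2,0.03],[0.003,0,0,0,0,0,0.03],[0.001,0,0,0,0,0,0.03],[0.001,0,0,0,0,0,0.03],[0,0,0,0,0,0,0.03]]

```text
t: 16.37
tool_pos: [0.4804, -0.2417, 0.0176]
tool_rot: [-2.171, 0.107, 2.171]
contact_force: [0.1, -0.0, -2.9]
opening: 0.042
```

```bash
python3 go.py .4786 -.2405 .013 -97
```

```text
t 16.37 pos [ 0.4804 -0.2417  0.0176] jaw -95.6 tilt [-1.  0. -0.] F [ 0.1 -0.  -2.9] open 0.042
delta tool mm [ 4.6 -1.   1.9] turn x 1.4 q6 1.06
turn vec deg (incl. levelling) [ 1.36 -0.   -0.  ]
```

Request:
arm_command:
  plan:
    - [[0.0015,0,0,0,0,0,0.03],[0.001,0,0,0,0,0,0.03],[0.001,0,0,0,0,0,0.03]]

```text
t: 16.62
tool_pos: [0.4806, -0.2418, 0.0141]
tool_rot: [-2.172, 0.107, 2.171]
contact_force: [0.3, 0.2, -2.2]
opening: 0.0419
```

Request:
arm_command:
  plan:
    - [[0.001,0,0,0,0,0,0.03],[0.0005,0,0,0,0,0,0.03]]

```text
t: 16.78
tool_pos: [0.4807, -0.2418, 0.0134]
tool_rot: [-2.171, 0.107, 2.171]
contact_force: [-2.6, 2.2, 4.5]
opening: 0.0421
```

Request:
arm_command:
  plan:
    - [[0,0,0,0,0,0,0.046],[0,0,0,0,0,0,0.05],[0,0,0,0,0,0,0.053],[-0.015,0,0,0,0,0,0.053],[-0.025,0,0,0,0,0,0.053],[-0.03,0,0,0,0,0,0.055],[-0.03,0,0,-6,0,0,0.055],[-0.015,0,0,-7,0,0,0.055],[0,0,0,-7,0,0,0.055],[0,0,0,-7,0,0,0.055],[0,0,0,-7,0,0,0.055],[0,0,0,-7,0,0,0.055],[0,0,0,-7,0,0,0.055],[0,0,0,-7,0,0,0.055],[0,0,0,-7,0,0,0.055],[0,0,0,-7,0,0,0.055],[0,0,0,-5,0,0,0.055],[0,0,0,0,0,0,0.055],[0,0,0,0,0,0,0.055]]

```text
t: 18.37
tool_pos: [0.4838, -0.244, 0.1376]
tool_rot: [1.458, 1.014, -1.45]
contact_force: [-0.8, -0.7, -0.5]
opening: 0.055
```

```bash
python3 go.py .5518 .084 .14 -14;  python3 - <<'E'
from h import *
save('side','a5.png',(220,170,400,320),4); 
E
```

```text
t 18.37 pos [ 0.4838 -0.244   0.1376] jaw -19.6 tilt [-1.     0.012  0.003] F [-0.8 -0.7 -0.5] open 0.055
delta tool mm [  -4.   -46.1 -331.8] turn x -5.6 q6 -0.26
turn vec deg (incl. levelling) [-5.63  0.22 -0.71]
```

View pics/a5.png

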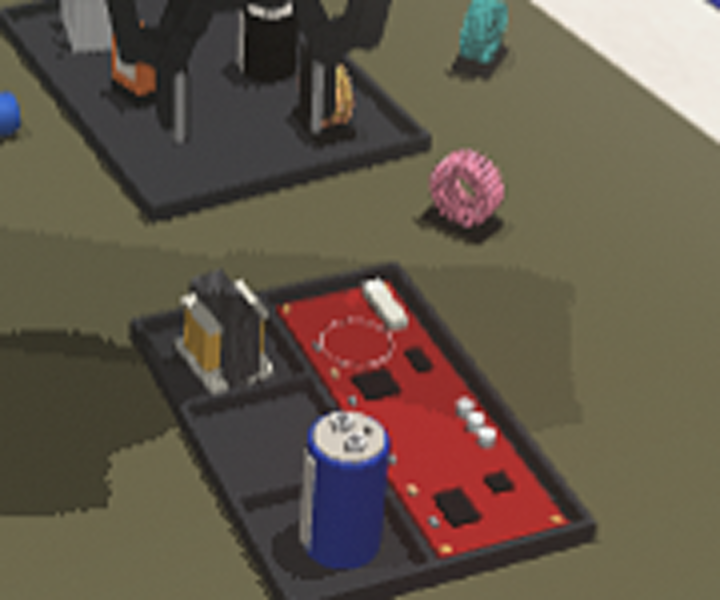

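The transformer (crop 225,330) and the blue can (345,490) both stand upright in the end bays of the red kit. Next is the heatsink.

Request:
arm_command:
  plan:
    - [[0,-0.002,-0.014,0,0.2,-0.7,0.055],[0,-0.0045,-0.032,0,0,0,0.055],[0,-0.0045,-0.032,0,0,0,0.055],[0,-0.0045,-0.032,0,0,0,0.055],[0,-0.0045,-0.032,0,0,0,0.055],[0,-0.0045,-0.032,0,0,0,0.055],[0,-0.0045,-0.032,0,0,0,0.055],[0,-0.0045,-0.032,0,0,0,0.055],[0,-0.0045,-0.032,0,0,0,0.055],[0,-0.003,-0.025,0,0,0,0.055],[0,-0.003,-0.015,0,0,0,0.055],[0,0,-0.006,-3,0,0,0.055],[0,0,0,0,0,0,0.055],[0,0,0,0,0,0,0.055]]
  squeeze: 30

```text
t: 19.58
tool_pos: [0.5565, 0.0813, 0.1388]
tool_rot: [1.443, 1.036, -1.436]
contact_force: [-0.7, -0.5, -0.9]
opening: 0.0552
```

```bash
python3 go.py .5518 .084 .035 -14
```

```text
t 19.58 pos [0.5565 0.0813 0.1388] jaw -18.3 tilt [-1.     0.006 -0.001] F [-0.7 -0.5 -0.9] open 0.0552
delta tool mm [103.7  -5.9  -1. ] turn x -4.3 q6 0.33
turn vec deg (incl. levelling) [-4.31 -0.02 -0.35]
```

Request:
arm_command:
  plan:
    - [[0.015,-0.003,0,-3,0,-0.3,0.055],[0.025,0,0,0,0,0,0.055],[0.027,0,0,0,0,0,0.055],[0.015,0,0,0,0,0,0.055],[0.005,0,0,0,0,0,0.055],[0,0,0,0,0,0,0.055],[0,0,0,0,0,0,0.055]]

```text
t: 20.17
tool_pos: [0.5557, 0.0774, 0.0515]
tool_rot: [1.417, 1.057, -1.409]
contact_force: [-0.4, -0.6, 0.4]
opening: 0.055
```

```bash
python3 go.py .5518 .084 .014 -14;  python3 - <<'E'
from h import *
save('side','a6.png',(190,120,310,220),6); 
E
```

```text
t 20.17 pos [0.5557 0.0774 0.0515] jaw -16.2 tilt [-1.     0.007 -0.001] F [-0.4 -0.6  0.4] open 0.055
delta tool mm [37.5 -5.8 -5.3] turn x -2.2 q6 0.29
turn vec deg (incl. levelling) [-2.18 -0.04 -0.37]
```

View pics/a6.png

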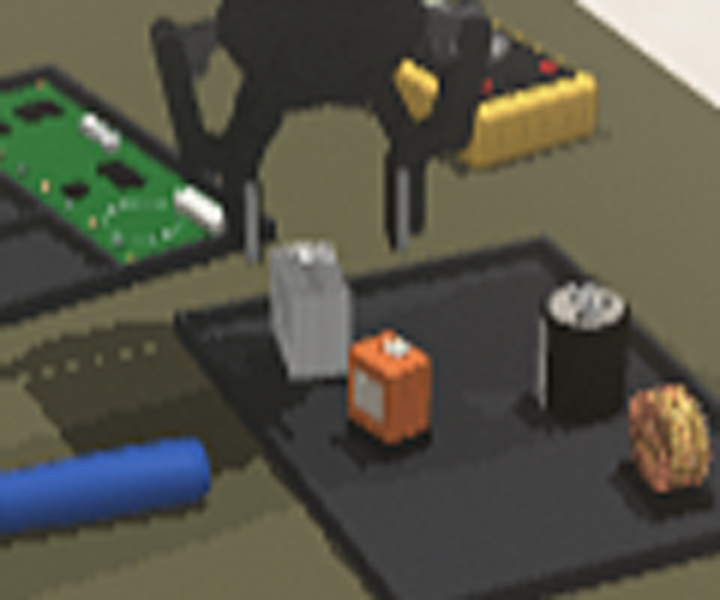

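The fingers straddle the heatsink (crop 310,310) with clearance and need a small shift while going down.

Request:
arm_command:
  plan:
    - [[0.002,-0.004,-0.0035,-1.5,0,-0.3,0.055],[0.008,0,0,0,0,0,0.055],[0.01,0,0,0,0,0,0.055],[0.007,0,0,0,0,0,0.055],[0.002,0,0,0,0,0,0.055],[0,0,0,0,0,0,0.055],[0,0,0,0,0,0,0.055]]

```text
t: 20.8
tool_pos: [0.556, 0.0822, 0.0243]
tool_rot: [1.4, 1.073, -1.386]
contact_force: [-0.0, 0.1, 0.5]
opening: 0.0547
```

```bash
python3 go.py .5518 .084 .014 -14
```

```text
t 20.8 pos [0.556  0.0822 0.0243] jaw -14.6 tilt [-1.     0.009 -0.003] F [-0.   0.1  0.5] open 0.0547
delta tool mm [10.3 -4.6 -0.6] turn x -0.6 q6 0.27
turn vec deg (incl. levelling) [-0.57 -0.16 -0.5 ]
```

Request:
arm_command:
  plan:
    - [[0.004,-0.003,0,0,-0.2,-0.5,0.055],[0.004,0,0,0,0,0,0.055],[0.001,0,0,0,0,0,0.055],[0,0,0,0,0,0,0.055],[0,0,0,0,0,0,0.055],[0,0,0,0,0,0,0.035],[0,0,0,0,0,0,0.015],[0,0,0,0,0,0,0.015],[0,0,0,0,0,0,0.015],[0,0,0,0,0,0,0.015],[0,0,0,0,0,0,0.015]]

```text
t: 21.72
tool_pos: [0.5537, 0.0831, 0.0153]
tool_rot: [1.394, 1.077, -1.394]
contact_force: [0.3, -0.0, -1.2]
opening: 0.0255
```

```bash
python3 go.py .5518 .084 .014 -14
```

```text
t 21.72 pos [0.5537 0.0831 0.0153] jaw -14.6 tilt [-1.     0.001  0.001] F [ 0.3 -0.  -1.2] open 0.0255
delta tool mm [ 1.3 -2.  -0.4] turn x -0.6 q6 0.27
turn vec deg (incl. levelling) [-0.58  0.04 -0.04]
```

Request:
arm_command:
  plan:
    - [[-0.01,0,0,0,0,0,0.015],[-0.025,0,0,0,0,0,0.015],[-0.03,0,0,0,0,0,0.015],[-0.03,0,0,0,0,0,0.015],[-0.02,0,0,-5,0,0,0.015],[0,0,0,-3,0,0,0.015],[0,0,0,0,0,0,0.015]]

```text
t: 22.3
tool_pos: [0.5517, 0.0831, 0.1373]
tool_rot: [1.287, 1.157, -1.292]
contact_force: [-0.1, 0.2, -0.1]
opening: 0.0259
```

```bash
python3 go.py .4708 -.308 .135 -6.6
```

```text
t 22.3 pos [0.5517 0.0831 0.1373] jaw -6.2 tilt [-1.    -0.003  0.001] F [-0.1  0.2 -0.1] open 0.0259
delta tool mm [  2.9 -38.  397.6] turn x 0.4 q6 0.13
turn vec deg (incl. levelling) [0.37 0.07 0.19]
```

Request:
arm_command:
  plan:
    - [[0,-0.0015,0.015,0,0,0.2,0.015],[0,-0.003,0.0325,0,0,0,0.015],[0,-0.003,0.0325,0,0,0,0.015],[0,-0.003,0.0325,0,0,0,0.015],[0,-0.003,0.0325,0,0,0,0.015],[0,-0.003,0.0325,0,0,0,0.015],[0,-0.003,0.0325,0,0,0,0.015],[0,-0.003,0.0325,0,0,0,0.015],[0,-0.003,0.0325,0,0,0,0.015],[0,-0.003,0.0325,0,0,0,0.015],[0,-0.003,0.0325,0,0,0,0.015],[0,-0.003,0.025,0,0,0,0.015],[0,-0.002,0.014,0,0,0,0.015],[0,0,0.005,0,0,0,0.015],[0,0,0,0,0,0,0.015],[0,0,0,0,0,0,0.015]]

```text
t: 23.63
tool_pos: [0.4637, -0.308, 0.1363]
tool_rot: [1.305, 1.151, -1.303]
contact_force: [0.3, 0.4, -0.7]
opening: 0.0254
```

```bash
python3 go.py .4708 -.308 .035 -6.6
```

```text
t 23.63 pos [ 0.4637 -0.308   0.1363] jaw -7.3 tilt [-1.    -0.003 -0.004] F [ 0.3  0.4 -0.7] open 0.0254
delta tool mm [101.3   7.3  -0.5] turn x -0.7 q6 -0.59
turn vec deg (incl. levelling) [-0.74 -0.24  0.19]
```

Request:
arm_command:
  plan:
    - [[0.015,0.005,0,0,-0.2,0.2,0.015],[0.025,0,0,0,0,0,0.015],[0.025,0,0,0,0,0,0.015],[0.014,0,0,0,0,0,0.015],[0.005,0,0,0,0,0,0.015],[0,0,0,0,0,0,0.015],[0,0,0,0,0,0,0.015]]

```text
t: 24.22
tool_pos: [0.4727, -0.301, 0.0511]
tool_rot: [1.301, 1.148, -1.295]
contact_force: [0.7, -0.6, -0.8]
opening: 0.0259
```

```bash
python3 go.py .4708 -.308 .0153 -6.6
```

```text
t 24.22 pos [ 0.4727 -0.301   0.0511] jaw -7.0 tilt [-1.     0.003 -0.001] F [ 0.7 -0.6 -0.8] open 0.0259
delta tool mm [35.7 -1.1  7.3] turn x -0.4 q6 -0.58
turn vec deg (incl. levelling) [-0.36 -0.09 -0.17]
```

Request:
arm_command:
  plan:
    - [[0,0,0.005,0,0,0,0.015],[0.006,0,0,0,0,0,0.015],[0.008,0,0,0,0,0,0.015],[0.006,0,0,0,0,0,0.015],[0.002,0,0,0,0,0,0.015],[0,0,0,0,0,0,0.015],[0,0,0,0,0,0,0.015]]

```text
t: 24.8
tool_pos: [0.475, -0.3078, 0.0316]
tool_rot: [1.3, 1.14, -1.292]
contact_force: [-0.2, -0.4, -0.7]
opening: 0.0259
```

```bash
python3 go.py .4708 -.308 .0153 -6.6
```

```text
t 24.8 pos [ 0.475  -0.3078  0.0316] jaw -6.9 tilt [-1.     0.009  0.003] F [-0.2 -0.4 -0.7] open 0.0259
delta tool mm [16.3 -4.3  0.7] turn x -0.3 q6 -0.59
turn vec deg (incl. levelling) [-0.32  0.15 -0.54]
```

Request:
arm_command:
  plan:
    - [[0.004,-0.003,0,0,0.1,-0.5,0.015],[0.004,0,0,0,0,0,0.015],[0.002,0,0,0,0,0,0.015],[0.001,0,0,0,0,0,0.015],[0,0,0,0,0,0,0.015]]

```text
t: 25.22
tool_pos: [0.4718, -0.3077, 0.0197]
tool_rot: [1.297, 1.149, -1.298]
contact_force: [0.2, 0.5, 0.0]
opening: 0.0253
```

```bash
python3 go.py .4708 -.308 .0153 -6.6
```

```text
t 25.22 pos [ 0.4718 -0.3077  0.0197] jaw -6.9 tilt [-1.     0.     0.001] F [0.2 0.5 0. ] open 0.0253
delta tool mm [ 4.4 -0.9  0.4] turn x -0.3 q6 -0.59
turn vec deg (incl. levelling) [-0.34  0.05 -0.  ]
```

Request:
arm_command:
  plan:
    - [[0.0015,0,0,0,0,0,0.015],[0.001,0,0,0,0,0,0.015]]

```text
t: 25.38
tool_pos: [0.4719, -0.3078, 0.0172]
tool_rot: [1.297, 1.148, -1.298]
contact_force: [-0.2, 0.6, -1.1]
opening: 0.0257
```

Request:
arm_command:
  plan:
    - [[0.001,0,0,0,0,0,0.015],[0.0005,0,0,0,0,0,0.015]]

```text
t: 25.55
tool_pos: [0.472, -0.3078, 0.0155]
tool_rot: [1.297, 1.148, -1.298]
contact_force: [-0.1, -0.6, -0.3]
opening: 0.0255
```

Request:
arm_command:
  plan:
    - [[0.001,0,0,0,0,0,0.015],[0.0005,0,0,0,0,0,0.015]]

```text
t: 25.72
tool_pos: [0.4722, -0.308, 0.0149]
tool_rot: [1.297, 1.148, -1.298]
contact_force: [-2.2, 0.8, 4.6]
opening: 0.0254
```

Request:
arm_command:
  plan:
    - [[0,0,0,0,0,0,0.032],[0,0,0,0,0,0,0.038],[0,0,0,0,0,0,0.042],[-0.015,0,0,0,0,0,0.042],[-0.025,0,0,0,0,0,0.045],[-0.03,0,0,0,0,0,0.055],[-0.03,0,0,0,0,0,0.055],[-0.015,0,0,0,0,0,0.055],[0,0,0,0,0,0,0.055]]

```text
t: 26.47
tool_pos: [0.4706, -0.3066, 0.1313]
tool_rot: [1.298, 1.153, -1.3]
contact_force: [0.2, 0.1, 0.3]
opening: 0.0548
```

```bash
python3 go.py .637 -.003 .14
```

```text
t 26.47 pos [ 0.4706 -0.3066  0.1313] jaw -6.9 tilt [-1.    -0.004 -0.002] F [0.2 0.1 0.3] open 0.0548
delta tool mm [  -8.6  128.4 -321.5] turn x 0 q6 -0.59
turn vec deg (incl. levelling) [-0.   -0.09  0.21]
```

Request:
arm_command:
  plan:
    - [[-0.003,0.006,-0.015,0,0,0.2,0.055],[-0.003,0.0125,-0.031,0,0,0,0.055],[-0.002,0.0125,-0.031,0,0,0,0.055],[0,0.0125,-0.031,0,0,0,0.055],[0,0.0125,-0.031,0,0,0,0.055],[0,0.0125,-0.031,0,0,0,0.055],[0,0.0125,-0.031,0,0,0,0.055],[0,0.0125,-0.031,0,0,0,0.055],[0,0.0125,-0.031,0,0,0,0.055],[0,0.01,-0.025,0,0,0,0.055],[0,0.006,-0.015,0,0,0,0.055],[0,0.002,-0.006,0,0,0,0.055],[0,0,0,0,0,0,0.055],[0,0,0,0,0,0,0.055]]

```text
t: 27.63
tool_pos: [0.6333, -0.002, 0.1229]
tool_rot: [1.296, 1.157, -1.31]
contact_force: [0.0, -0.4, 0.4]
opening: 0.055
```

```bash
python3 go.py .637 -.003 .045
```

```text
t 27.63 pos [ 0.6333 -0.002   0.1229] jaw -7.2 tilt [-1.    -0.013 -0.   ] F [ 0.  -0.4  0.4] open 0.055
delta tool mm [77.8  4.8  0.5] turn x 0 q6 0.0
turn vec deg (incl. levelling) [-0.   -0.01  0.73]
```

Request:
arm_command:
  plan:
    - [[0.015,0.0035,0,0,0,0.7,0.055],[0.022,0,0,0,0,0,0.055],[0.018,0,0,0,0,0,0.055],[0.008,0,0,0,0,0,0.055],[0,0,0,0,0,0,0.055],[0,0,0,0,0,0,0.055]]

```text
t: 28.13
tool_pos: [0.6344, -0.0097, 0.0571]
tool_rot: [1.305, 1.142, -1.308]
contact_force: [0.0, -0.1, -0.1]
opening: 0.0553
```

```bash
python3 go.py .637 -.003 .02
```

```text
t 28.13 pos [ 0.6344 -0.0097  0.0571] jaw -7.6 tilt [-1.    -0.     0.002] F [ 0.  -0.1 -0.1] open 0.0553
delta tool mm [37.   1.7 -7. ] turn x 0 q6 0.0
turn vec deg (incl. levelling) [0.   0.11 0.02]
```

Request:
arm_command:
  plan:
    - [[0.006,0.001,-0.0035,0,0,0,0.055],[0,0,0,0,0,0,0.055],[0,0,0,0,0,0,0.055]]

```text
t: 28.38
tool_pos: [0.637, -0.0076, 0.053]
tool_rot: [1.307, 1.138, -1.307]
contact_force: [-1.3, 0.1, 0.9]
opening: 0.0552
```

```bash
python3 go.py .637 -.003 .02; python3 - <<'E'
from h import *
save('side','a7.png',(230,120,350,220),6)
for c in('top','side'):
  get_image(c)
  for f in(mark_of,):
    print(c,[(round(d['conf'],2),w(c,d['at']).round(4)) for d in f(c,'black_cap')][:3])
E
```

```text
t 28.38 pos [ 0.637  -0.0076  0.053 ] jaw -7.7 tilt [-1.     0.003  0.002] F [-1.3  0.1  0.9] open 0.0552
delta tool mm [33.  -0.8 -4.6] turn x 0 q6 0.01
turn vec deg (incl. levelling) [-0.    0.12 -0.18]
top [(0.17, array([ 0.4643, -0.379 ,  0.0032]))]
side [(0.64, array([ 0.6368, -0.004 ,  0.0041]))]
```

View pics/a7.png

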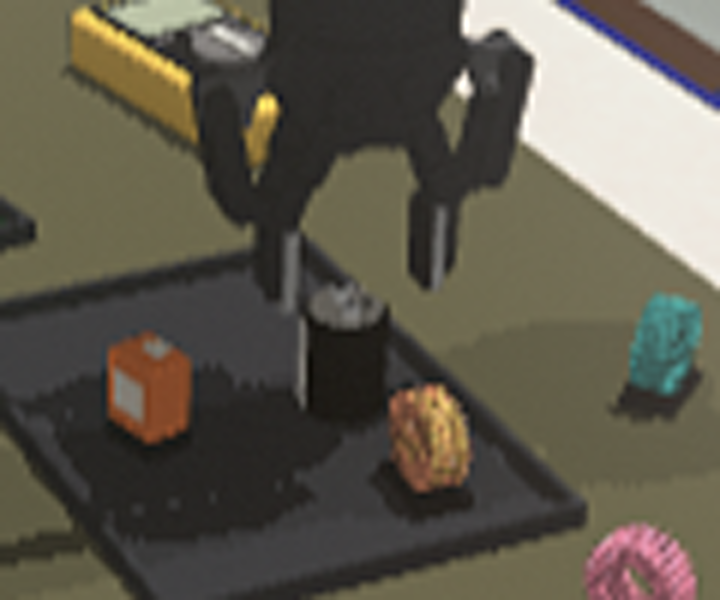

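The gripper straddles the black can (crop 345,350). The side network puts the can at (0.637,-0.004), so I go down with a small shift in y.

Request:
arm_command:
  plan:
    - [[0.004,0,-0.003,0,0.1,-0.2,0.055],[0.01,0,0,0,0,0,0.055],[0.008,0,0,0,0,0,0.055],[0.004,0,0,0,0,0,0.055],[0,0,0,0,0,0,0.055],[0,0,0,0,0,0,0.055]]

```text
t: 29.13
tool_pos: [0.6369, -0.0037, 0.0235]
tool_rot: [1.306, 1.144, -1.309]
contact_force: [-0.0, 0.0, 0.4]
opening: 0.055
```

```bash
python3 go.py .637 -.004 .018
```

```text
t 29.13 pos [ 0.6369 -0.0037  0.0235] jaw -7.7 tilt [-1.    -0.002  0.   ] F [-0.   0.   0.4] open 0.055
delta tool mm [5.5 0.2 0.3] turn x 0 q6 0.01
turn vec deg (incl. levelling) [0.   0.01 0.12]
```

Request:
arm_command:
  plan:
    - [[0.003,0,0,0,0,0,0.055],[0,0,0,0,0,0,0.055],[0,0,0,0,0,0,0.04],[0,0,0,0,0,0,0.025],[0,0,0,0,0,0,0.025],[0,0,0,0,0,0,0.025],[0,0,0,0,0,0,0.025]]

```text
t: 29.72
tool_pos: [0.6372, -0.0038, 0.0205]
tool_rot: [1.307, 1.144, -1.309]
contact_force: [0.8, -0.6, -0.5]
opening: 0.035
```

```bash
python3 go.py .637 -.004 .018
```

```text
t 29.72 pos [ 0.6372 -0.0038  0.0205] jaw -7.7 tilt [-1.    -0.002  0.   ] F [ 0.8 -0.6 -0.5] open 0.035
delta tool mm [ 2.5 -0.1  0.2] turn x 0 q6 0.01
turn vec deg (incl. levelling) [0.   0.01 0.09]
```

Gripped, with set-down expected at z≈0.0205. I lift and move to green bay +68 at (0.442,0.340).

Request:
arm_command:
  plan:
    - [[-0.01,0,0,0,0,0,0.025],[-0.025,0,0,0,0,0,0.025],[-0.03,0,0,0,0,0,0.025],[-0.03,0,0,0,0,0,0.025],[-0.02,0,0,0,0,0,0.025],[0,0,0,0,0,0,0.025]]

```text
t: 30.22
tool_pos: [0.6353, -0.0036, 0.1403]
tool_rot: [1.304, 1.148, -1.313]
contact_force: [1.0, -0.2, 0.6]
opening: 0.0353
```

```bash
python3 go.py .442 .340 .14
```

```text
t 30.22 pos [ 0.6353 -0.0036  0.1403] jaw -7.7 tilt [-1.    -0.007  0.   ] F [ 1.  -0.2  0.6] open 0.0353
delta tool mm [   2.  -237.5 -314.7] turn x 0 q6 0.01
turn vec deg (incl. levelling) [0.   0.01 0.41]
```

Request:
arm_command:
  plan:
    - [[0,-0.009,-0.012,0,0,0.4,0.025],[0,-0.02,-0.0265,0,0,0,0.025],[0,-0.02,-0.0265,0,0,0,0.025],[0,-0.02,-0.0265,0,0,0,0.025],[0,-0.02,-0.0265,0,0,0,0.025],[0,-0.02,-0.0265,0,0,0,0.025],[0,-0.02,-0.0265,0,0,0,0.025],[0,-0.02,-0.0265,0,0,0,0.025],[0,-0.02,-0.0265,0,0,0,0.025],[0,-0.02,-0.0265,0,0,0,0.025],[0,-0.02,-0.0265,0,0,0,0.025],[0,-0.014,-0.018,0,0,0,0.025],[0,-0.008,-0.01,0,0,0,0.025],[0,-0.002,-0.003,0,0,0,0.025],[0,0,0,0,0,0,0.025],[0,0,0,0,0,0,0.025]]

```text
t: 31.55
tool_pos: [0.4335, 0.3439, 0.1304]
tool_rot: [1.304, 1.138, -1.315]
contact_force: [0.6, -0.5, -0.4]
opening: 0.0347
```

```bash
python3 go.py .442 .340 .05
```

```text
t 31.55 pos [0.4335 0.3439 0.1304] jaw -7.9 tilt [-1.    -0.002  0.006] F [ 0.6 -0.5 -0.4] open 0.0347
delta tool mm [80.4  9.1  2.2] turn x 0 q6 0.68
turn vec deg (incl. levelling) [0.   0.36 0.14]
```

Request:
arm_command:
  plan:
    - [[0.015,0.006,0,0,0.3,0.1,0.025],[0.022,0,0,0,0,0,0.025],[0.018,0,0,0,0,0,0.025],[0.01,0,0,0,0,0,0.025],[0,0,0,0,0,0,0.025],[0,0,0,0,0,0,0.025],[0,0,0,0,0,0,0.025]]

```text
t: 32.13
tool_pos: [0.4448, 0.3375, 0.064]
tool_rot: [1.317, 1.134, -1.315]
contact_force: [-0.2, 1.0, -0.0]
opening: 0.0354
```

```bash
python3 go.py .442 .340 .0205
```

```text
t 32.13 pos [0.4448 0.3375 0.064 ] jaw -8.4 tilt [-1.     0.003  0.001] F [-0.2  1.  -0. ] open 0.0354
delta tool mm [43.5 -3.2 -2.1] turn x 0 q6 0.66
turn vec deg (incl. levelling) [-0.    0.05 -0.15]
```

Request:
arm_command:
  plan:
    - [[0.006,-0.002,-0.001,0,0,0,0.025],[0.012,0,0,0,0,0,0.025],[0.008,0,0,0,0,0,0.025],[0.003,0,0,0,0,0,0.025],[0,0,0,0,0,0,0.025],[0,0,0,0,0,0,0.025]]

```text
t: 32.63
tool_pos: [0.4451, 0.3398, 0.0354]
tool_rot: [1.322, 1.132, -1.31]
contact_force: [0.3, -0.1, -0.4]
opening: 0.035
```

```bash
python3 go.py .442 .340 .0205
```

```text
t 32.63 pos [0.4451 0.3398 0.0354] jaw -8.4 tilt [-1.     0.007 -0.003] F [ 0.3 -0.1 -0.4] open 0.035
delta tool mm [14.9 -3.2  0.3] turn x 0 q6 0.67
turn vec deg (incl. levelling) [ 0.   -0.15 -0.42]
```

Request:
arm_command:
  plan:
    - [[0.005,-0.002,0,0,-0.1,-0.4,0.025],[0.003,0,0,0,0,0,0.025],[0.002,0,0,0,0,0,0.025],[0.001,0,0,0,0,0,0.025],[0,0,0,0,0,0,0.025]]

```text
t: 33.05
tool_pos: [0.4432, 0.3406, 0.0237]
tool_rot: [1.317, 1.137, -1.315]
contact_force: [0.1, -0.5, -1.2]
opening: 0.0352
```

```bash
python3 go.py .442 .340 .0205
```

```text
t 33.05 pos [0.4432 0.3406 0.0237] jaw -8.4 tilt [-1.     0.    -0.001] F [ 0.1 -0.5 -1.2] open 0.0352
delta tool mm [ 3.2 -1.1  0.8] turn x 0 q6 0.67
turn vec deg (incl. levelling) [ 0.   -0.07 -0.01]
```

Request:
arm_command:
  plan:
    - [[0.001,0,0,0,0,0,0.025],[0.0005,0,0,0,0,0,0.025]]

```text
t: 33.22
tool_pos: [0.4433, 0.3407, 0.0224]
tool_rot: [1.318, 1.137, -1.315]
contact_force: [-0.3, -0.1, -0.4]
opening: 0.0351
```

Request:
arm_command:
  plan:
    - [[0.001,0,0,0,0,0,0.025],[0.0005,0,0,0,0,0,0.025]]

```text
t: 33.38
tool_pos: [0.4436, 0.3408, 0.021]
tool_rot: [1.318, 1.137, -1.314]
contact_force: [-0.2, 0.2, -1.5]
opening: 0.0356
```

Request:
arm_command:
  plan:
    - [[0.001,0,0,0,0,0,0.025],[0.0005,0,0,0,0,0,0.025]]

```text
t: 33.55
tool_pos: [0.4438, 0.341, 0.0198]
tool_rot: [1.318, 1.137, -1.314]
contact_force: [-1.7, -0.5, 2.7]
opening: 0.0352
```

Request:
arm_command:
  plan:
    - [[0,0,0,0,0,0,0.042],[0,0,0,0,0,0,0.047],[0,0,0,0,0,0,0.05],[-0.015,0,0,0,0,0,0.05],[-0.025,0,0,0,0,0,0.05],[-0.03,0,0,0,0,0,0.05],[-0.03,0,0,0,0,0,0.05],[-0.015,0,0,0,0,0,0.05],[0,0,0,0,0,0,0.05]]

```text
t: 34.3
tool_pos: [0.4419, 0.3397, 0.137]
tool_rot: [1.314, 1.138, -1.319]
contact_force: [0.7, 1.4, 0.6]
opening: 0.0502
```

```bash
python3 go.py .634 -.077 .14 -7.4
```

```text
t 34.3 pos [0.4419 0.3397 0.137 ] jaw -8.4 tilt [-1.    -0.003  0.001] F [0.7 1.4 0.6] open 0.0502
delta tool mm [ -3.2 250.8 384.2] turn x -1.0 q6 0.67
turn vec deg (incl. levelling) [-0.98  0.08  0.18]
```

Request:
arm_command:
  plan:
    - [[0,0.009,0.014,0,0,0.2,0.05],[0,0.0185,0.0285,0,0,0,0.05],[0,0.0185,0.0285,0,0,0,0.05],[0,0.0185,0.0285,0,0,0,0.05],[0,0.0185,0.0285,0,0,0,0.05],[0,0.0185,0.0285,0,0,0,0.05],[0,0.0185,0.0285,0,0,0,0.05],[0,0.0185,0.0285,0,0,0,0.05],[0,0.0185,0.0285,0,0,0,0.05],[0,0.0185,0.0285,0,0,0,0.05],[0,0.0185,0.0285,0,0,0,0.05],[0,0.0185,0.0285,0,0,0,0.05],[0,0.016,0.024,0,0,0,0.05],[0,0.011,0.016,0,0,0,0.05],[0,0.004,0.006,0,0,0,0.05],[0,0,0,0,0,0,0.05],[0,0,0,0,0,0,0.05]]

```text
t: 35.72
tool_pos: [0.63, -0.0828, 0.1168]
tool_rot: [1.308, 1.152, -1.325]
contact_force: [0.3, 0.0, 0.4]
opening: 0.0499
```

```bash
python3 go.py .634 -.077 .05 -7.4
```

```text
t 35.72 pos [ 0.63   -0.0828  0.1168] jaw -8.2 tilt [-1.    -0.016 -0.001] F [0.3 0.  0.4] open 0.0499
delta tool mm [66.7  4.2 -6.2] turn x -0.8 q6 -0.1
turn vec deg (incl. levelling) [-0.79 -0.08  0.92]
```

Request:
arm_command:
  plan:
    - [[0.012,0.003,-0.004,-0.5,0,0.9,0.05],[0.02,0,0,0,0,0,0.05],[0.016,0,0,0,0,0,0.05],[0.005,0,0,0,0,0,0.05],[0,0,0,0,0,0,0.05],[0,0,0,0,0,0,0.05]]

```text
t: 36.22
tool_pos: [0.6306, -0.0706, 0.061]
tool_rot: [1.303, 1.151, -1.301]
contact_force: [0.5, 0.2, 0.2]
opening: 0.0501
```

```bash
python3 go.py .634 -.077 .015 -7.4; python3 - <<'E'
from h import *
save('side','a8.png',(240,140,360,240),6)
for c in('side',):
  get_image(c)
  print(c,[(round(d['conf'],2),w(c,d['at']).round(4)) for d in mark_of(c,'choke')][:3])
E
```

```text
t 36.22 pos [ 0.6306 -0.0706  0.061 ] jaw -7.2 tilt [-1.    -0.002 -0.004] F [0.5 0.2 0.2] open 0.0501
delta tool mm [46.   4.2  6.1] turn x 0.2 q6 -0.11
turn vec deg (incl. levelling) [ 0.17 -0.21  0.13]
side [(0.73, array([ 6.592e-01, -1.929e-01, -2.000e-04])), (0.68, array([ 0.6361, -0.0754,  0.0018])), (0.59, array([ 0.7624, -0.0499,  0.0043]))]
```

View pics/a8.png

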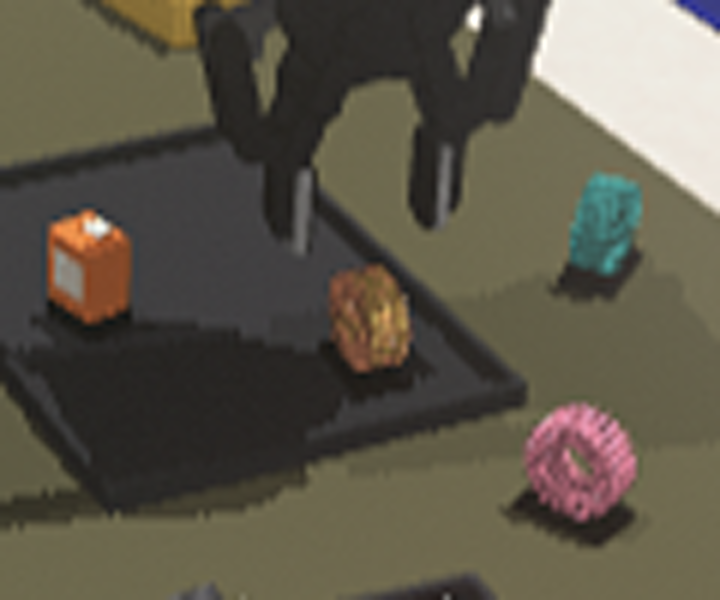

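The copper/yellow choke in the tray (crop 370,320) is between the fingers; pink (580,460) and turquoise (605,230) are well outside. I go down.

Request:
arm_command:
  plan:
    - [[0.006,0.003,0.0035,0,-0.2,0.1,0.05],[0.01,0,0,0,0,0,0.05],[0.009,0,0,0,0,0,0.05],[0.004,0,0,0,0,0,0.05],[0,0,0,0,0,0,0.05],[0,0,0,0,0,0,0.05]]

```text
t: 36.87
tool_pos: [0.6366, -0.0767, 0.0332]
tool_rot: [1.305, 1.14, -1.298]
contact_force: [0.7, -0.1, 0.3]
opening: 0.0501
```

```bash
python3 go.py .635 -.076 .015 -7.4
```

```text
t 36.87 pos [ 0.6366 -0.0767  0.0332] jaw -7.3 tilt [-1.     0.007  0.001] F [ 0.7 -0.1  0.3] open 0.0501
delta tool mm [18.1 -1.8 -0.5] turn x 0.1 q6 -0.11
turn vec deg (incl. levelling) [ 0.09  0.07 -0.41]
```

Request:
arm_command:
  plan:
    - [[0.005,-0.001,0,0,0.1,-0.4,0.05],[0.006,0,0,0,0,0,0.05],[0.003,0,0,0,0,0,0.05],[0,0,0,0,0,0,0.05],[0,0,0,0,0,0,0.05]]

```text
t: 37.28
tool_pos: [0.6354, -0.0766, 0.0173]
tool_rot: [1.303, 1.147, -1.303]
contact_force: [-0.1, -0.1, 0.2]
opening: 0.0497
```

```bash
python3 go.py .635 -.076 .015 -7.4
```

```text
t 37.28 pos [ 0.6354 -0.0766  0.0173] jaw -7.3 tilt [-1.    -0.001 -0.001] F [-0.1 -0.1  0.2] open 0.0497
delta tool mm [ 2.3 -0.5 -0.6] turn x 0.1 q6 -0.11
turn vec deg (incl. levelling) [ 0.08 -0.05  0.06]
```

Request:
arm_command:
  plan:
    - [[0.002,0,0,0,0,0,0.05],[0,0,0,0,0,0,0.04],[0,0,0,0,0,0,0.025],[0,0,0,0,0,0,0.01],[0,0,0,0,0,0,0.01],[0,0,0,0,0,0,0.01],[0,0,0,0,0,0,0.01],[0,0,0,0,0,0,0.01]]

```text
t: 37.95
tool_pos: [0.636, -0.0766, 0.0162]
tool_rot: [1.303, 1.146, -1.302]
contact_force: [0.1, -0.8, 0.2]
opening: 0.0177
```

```bash
python3 go.py .635 -.076 .015 -7.4
```

```text
t 37.95 pos [ 0.636  -0.0766  0.0162] jaw -7.3 tilt [-1.     0.    -0.001] F [ 0.1 -0.8  0.2] open 0.0177
delta tool mm [ 1.2 -1.1 -0.5] turn x 0.1 q6 -0.11
turn vec deg (incl. levelling) [ 0.09 -0.04 -0.03]
```

Request:
arm_command:
  plan:
    - [[-0.01,0,0,0,0,0,0.01],[-0.025,0,0,0,0,0,0.01],[-0.03,0,0,0,0,0,0.01],[-0.03,0,0,-4,0,0,0.01],[-0.02,0,0,-6,0,0,0.01],[0,0,0,-4,0,0,0.01],[0,0,0,0,0,0,0.01],[0,0,0,0,0,0,0.01]]

```text
t: 38.62
tool_pos: [0.6352, -0.0765, 0.14]
tool_rot: [1.116, 1.267, -1.116]
contact_force: [0.0, -0.0, -1.6]
opening: 0.0174
```

```bash
python3 go.py .4641 .206 .135 9.4
```

```text
t 38.62 pos [ 0.6352 -0.0765  0.14  ] jaw 7.2 tilt [-1.    -0.    -0.001] F [ 0.  -0.  -1.6] open 0.0174
delta tool mm [   5.3 -134.2 -301.8] turn x -2.2 q6 -0.36
turn vec deg (incl. levelling) [-2.17 -0.05  0.01]
```

Request:
arm_command:
  plan:
    - [[0,-0.006,-0.014,0,0,0,0.01],[0,-0.0135,-0.03,0,0,0,0.01],[0,-0.0135,-0.03,0,0,0,0.01],[0,-0.0135,-0.03,0,0,0,0.01],[0,-0.0135,-0.03,0,0,0,0.01],[0,-0.0135,-0.03,0,0,0,0.01],[0,-0.0135,-0.03,0,0,0,0.01],[0,-0.0135,-0.03,0,0,0,0.01],[0,-0.0135,-0.03,0,0,0,0.01],[0,-0.01,-0.022,0,0,0,0.01],[0,-0.005,-0.012,0,0,0,0.01],[0,-0.001,-0.004,0,0,0,0.01],[0,0,0,0,0,0,0.01],[0,0,0,0,0,0,0.01]]

```text
t: 39.78
tool_pos: [0.4483, 0.2133, 0.1273]
tool_rot: [1.119, 1.278, -1.149]
contact_force: [-0.2, 0.5, 0.3]
opening: 0.0176
```

```bash
python3 go.py .4641 .206 .045 9.4
```

```text
t 39.78 pos [0.4483 0.2133 0.1273] jaw 6.1 tilt [-1.    -0.026 -0.003] F [-0.2  0.5  0.3] open 0.0176
delta tool mm [81.9 17.1  9.2] turn x -3.3 q6 0.18
turn vec deg (incl. levelling) [-3.31 -0.22  1.49]
```

Request:
arm_command:
  plan:
    - [[0.012,0.009,0.006,-2,-0.2,1.5,0.01],[0.022,0.001,0,0,0,0,0.01],[0.02,0,0,0,0,0,0.01],[0.01,0,0,0,0,0,0.01],[0,0,0,0,0,0,0.01],[0,0,0,0,0,0,0.01]]

```text
t: 40.28
tool_pos: [0.4622, 0.2039, 0.0612]
tool_rot: [1.11, 1.267, -1.109]
contact_force: [0.5, -0.5, 0.2]
opening: 0.0175
```

```bash
python3 go.py .4641 .206 .016 9.4
```

```text
t 40.28 pos [0.4622 0.2039 0.0612] jaw 7.7 tilt [-1.     0.003  0.002] F [ 0.5 -0.5  0.2] open 0.0175
delta tool mm [45.2  2.1 -1.9] turn x -1.7 q6 0.14
turn vec deg (incl. levelling) [-1.73  0.09 -0.15]
```

Request:
arm_command:
  plan:
    - [[0.006,0.001,-0.001,0,0,-0.1,0.01],[0.01,0,0,0,0,0,0.01],[0.008,0,0,0,0,0,0.01],[0.004,0,0,0,0,0,0.01],[0,0,0,0,0,0,0.01],[0,0,0,0,0,0,0.01]]

```text
t: 40.78
tool_pos: [0.466, 0.205, 0.0336]
tool_rot: [1.114, 1.264, -1.108]
contact_force: [-0.2, 0.1, 0.2]
opening: 0.0173
```

```bash
python3 go.py .4641 .206 .016 9.4
```

```text
t 40.78 pos [0.466  0.205  0.0336] jaw 7.6 tilt [-1.     0.006  0.001] F [-0.2  0.1  0.2] open 0.0173
delta tool mm [17.6 -1.8 -1.3] turn x -1.8 q6 0.14
turn vec deg (incl. levelling) [-1.83  0.06 -0.32]
```

Request:
arm_command:
  plan:
    - [[0.004,-0.001,0,0,0,-0.3,0.01],[0.005,0,0,0,0,0,0.01],[0.003,0,0,0,0,0,0.01],[0.001,0,0,0,0,0,0.01],[0,0,0,0,0,0,0.01]]

```text
t: 41.2
tool_pos: [0.4655, 0.2053, 0.0201]
tool_rot: [1.111, 1.267, -1.11]
contact_force: [-0.1, -0.4, -0.5]
opening: 0.0178
```

```bash
python3 go.py .4641 .206 .016 9.4
```

```text
t 41.2 pos [0.4655 0.2053 0.0201] jaw 7.6 tilt [-1.     0.001  0.001] F [-0.1 -0.4 -0.5] open 0.0178
delta tool mm [ 4.1 -1.3 -0.9] turn x -1.8 q6 0.14
turn vec deg (incl. levelling) [-1.8   0.04 -0.08]
```

Request:
arm_command:
  plan:
    - [[0.0015,0,0,0,0,0,0.01],[0.001,0,0,0,0,0,0.01]]

```text
t: 41.37
tool_pos: [0.4656, 0.2054, 0.0176]
tool_rot: [1.111, 1.267, -1.11]
contact_force: [-0.2, 0.2, -1.0]
opening: 0.0173
```

Request:
arm_command:
  plan:
    - [[0.001,0,0,0,0,0,0.01],[0.0005,0,0,0,0,0,0.01]]

```text
t: 41.53
tool_pos: [0.4657, 0.2054, 0.016]
tool_rot: [1.112, 1.267, -1.11]
contact_force: [-0.2, 0.1, -0.5]
opening: 0.0176
```

Request:
arm_command:
  plan:
    - [[0.001,0,0,0,0,0,0.01],[0.0005,0,0,0,0,0,0.01]]

```text
t: 41.7
tool_pos: [0.4661, 0.2055, 0.0156]
tool_rot: [1.111, 1.267, -1.11]
contact_force: [-1.7, -0.3, 4.6]
opening: 0.0178
```

Contact. I release, lift and back away so both cameras can see.

Request:
arm_command:
  plan:
    - [[0,0,0,0,0,0,0.025],[0,0,0,0,0,0,0.033],[0,0,0,0,0,0,0.038],[-0.015,0,0,0,0,0,0.038],[-0.025,0,0,0,0,0,0.038],[-0.03,0,0,0,0,0,0.038],[-0.035,0,0,0,0,0,0.038],[-0.035,0,0.015,0,0,0,0.038],[-0.03,0,0.03,0,0,0,0.038],[-0.02,0,0.035,0,0,0,0.038],[0,0,0.035,0,0,0,0.038],[0,0,0.035,0,0,0,0.038],[0,0,0.035,0,0,0,0.038],[0,0,0.025,0,0,0,0.038],[0,0,0,0,0,0,0.038],[0,0,0,0,0,0,0.038]]

```text
t: 43.03
tool_pos: [0.4945, -0.012, 0.2156]
tool_rot: [1.107, 1.261, -1.106]
contact_force: [0.2, 1.0, -0.6]
opening: 0.0378
```

```bash
python3 - <<'E'
from h import *
im=[]
for c,b in(('top',(120,110,420,270)),('side',(160,90,400,330))):
    save(c,'f_%s.png'%c,b,2.6 if c=='top' else 2.4)
    get_image(c)
    for t in "blue_cap transformer heatsink black_cap choke relay".split():
        print(c,t,[(round(d["conf"],2),w(c,d["at"]).round(3)) for d in mark_of(c,t) if d["conf"]>.2])
E
```

```text
top blue_cap [(0.62, array([ 0.467, -0.38 ,  0.003]))]
top transformer [(0.51, array([ 0.483, -0.242,  0.004]))]
top heatsink [(0.44, array([ 0.475, -0.308,  0.003]))]
top black_cap [(0.48, array([0.443, 0.341, 0.005]))]
top choke [(0.57, array([ 0.765, -0.048, -0.001])), (0.53, array([ 0.662, -0.195, -0.002])), (0.48, array([0.467, 0.206, 0.002])), (0.28, array([ 0.471, -0.308, -0.001]))]
top relay []
side blue_cap [(0.65, array([ 0.469, -0.377,  0.007])), (0.21, array([0.722, 0.28 , 0.002]))]
side transformer []
side heatsink [(0.82, array([ 0.476, -0.307,  0.003]))]
side black_cap [(0.74, array([0.445, 0.341, 0.004]))]
side choke [(0.91, array([ 0.659, -0.19 ,  0.   ])), (0.76, array([ 0.761, -0.05 ,  0.001])), (0.7, array([0.47 , 0.205, 0.002]))]
side relay [(0.54, array([0.549, 0.003, 0.002]))]
```

View pics/f_top.png

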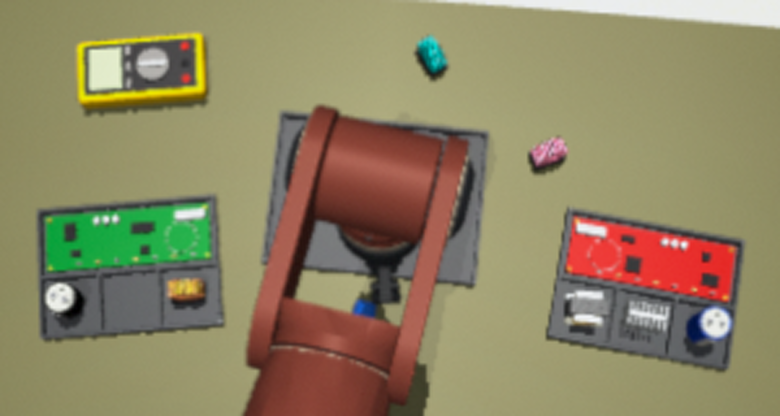

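View pics/f_side.png

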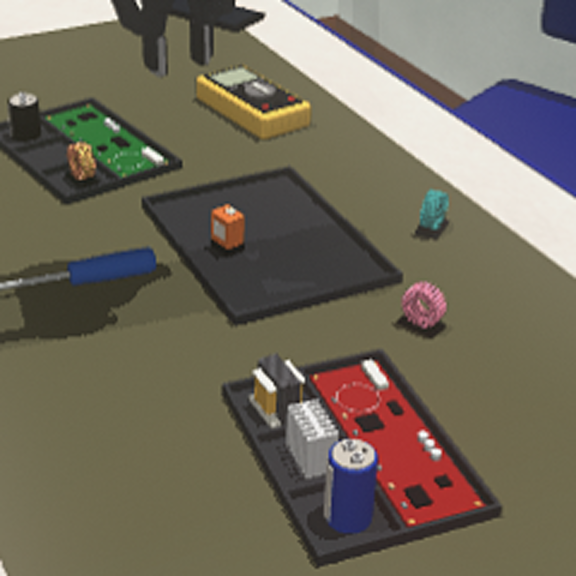

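All five parts stand upright in their bays. In the side crop, the red kit holds the transformer (278,390), heatsink (312,440) and blue can (350,485), and the green kit holds the black can (25,115) and choke (82,160). The relay is alone in the stock tray, and the pink and turquoise look-alikes have not moved.

```bash
python3 -c "
from station import finish_job
print(finish_job())"
```

```text
the job is handed in; nothing more can be done
None
```

The job is handed in at about 44 s of the 136 s limit, with all five parts in their kits, in the order you listed them. The red kit holds the blue capacitor, the heatsink (middle bay) and the transformer. The green kit holds the black capacitor and the yellow/copper ring choke.

- **Set-down:** each part was lowered in small steps until the wrist force showed contact, at most about 7 N, then released. That includes the blue capacitor, which stopped 2 to 3 mm short at first and took a few extra steps.
- **Final pictures:** both cameras show all five parts upright, one per bay and near the bay centres. The relay, multimeter, screwdriver and the pink and turquoise look-alikes show no visible movement.
- **Final network checks:** positions were within about 6 mm of the bay centres. The side camera did not report the transformer, though it shows plainly in that picture. The top camera missed the relay, which the arm was hiding. Weak extra reports, such as a second choke at the heatsink's spot, disagreed with the pictures, so I ignored them.

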